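# Bring the sample cases out of the double-door cupboard for weighing

### The arm

A 7-joint arm with a two-finger parallel gripper is mounted at the origin on the work surface. World frame = base frame: x ahead of the robot, y to its left, z up, the work surface at z = 0. Lengths are in m, angles in degrees, forces in N, time in s.
With the tool pointing down it reaches from about 0.425 to 0.875 m from the base axis. Payload 9.9 kg.
Tool frame: the origin (TCP) lies midway between the tips of the shut fingers; the grasp point (between the pads) lies 19 mm behind it (r.hold_point_z is the z of the grasp point in the tool frame, in m); z points along the fingers, y is the line along which they close (so a half turn about z gives the same grasp; the last joint's range is limited). The gripper opens to 85 mm and grips with 20 to 120 N. Pads are 22 mm wide; open, the fingers measure 114 mm over their backs; the gripper's body (76 mm by 85 mm) begins 54 mm behind the grasp point. The pads swing forward as they close: fully open they stand 13 mm farther back than shut.
Start: joints at [64.527, 32.985, 1.427, 82.34, -0.859, 64.687, -3.237], TCP at [0.238, -0.632, 0.231] pointing down, gripper open.
Joint ranges: [-157.87, 157.87], [-19.46, 123.44], [-87.15, 90], [11.01, 140.99], [-62.26, 242.26], [9.8, 113.94], [-161.44, 161.44]. Speed limits (degrees/s): [127.2, 127.2, 172.46, 172.46, 180, 180, 180].

### API

Orientations are given as a 3x3 rotation matrix whose columns are the frame's x, y, z axes.
In Python, from station import r gives the robot as it stands.
- The arm moves only by the tool servo_tool, never from a script. Its argument "plan" is a list of rows, each a list of 6 numbers: the shift along the tool's x, y, z normalised to -1 to 1, where 1 is 0.03 m, then the turn, a rotation vector about the tool's x, y, z normalised to -1 to 1, where 1 is 0.08 rad. A call has 1 to 8 rows; each row shifts and turns the commanded pose from where the row before left it, along the tool's axes as they then stand; what a row does not reach is not made up. A row lasts 1/12 s, in which the tool goes at most 41.7 mm and 7.16 degrees, less where a joint would pass 70% of its speed; a pose out of reach is approached as far as the arm can. A call with a number of a shift or a turn outside -1 to 1 is refused whole. A call with a gripper value outside its range is refused whole. "grip" is the gripper command: -1 is fully open, 1 is shut, values between are in proportion, set as the call begins (left out, the last holds). The fingers move at their own pace and stop on an object; the grip force is fixed at half the most. Time passes only in rows, so rows that do not move let the fingers close. It gives the time, the measured TCP pose, the force, the opening and the grip force at its end, in the units of the state.
- r.sense(): the state, without advancing time (a new reading comes with each control period).
- r.snapshot(name): name is "scene" or "top" or "wrist"; returns a dict with "color" (384x512x3 uint8, red, green, blue), "fx", "fy", "cx", "cy" (pixels), "view" (4x4, takes a point from world to camera coordinates). Camera axes: x right, y up, looking along -z (the intrinsics and any distortion apply to the point x, -y, -z); pixel columns grow to the right and rows downward; lengths in m; the calibration is good to about 2 mm. A picture is of the moment at which its call begins. There is no depth.
- r.finish_job(): hands the job in; it is judged then, once.
The state is a dict: "t": time; "joint_positions": joint angles; "qvel": joint speeds; "effort": joint torques, N m; "tool_pos": TCP position; "tool_rot": TCP orientation; "wrist_force": force on the tool from outside, world axes, zero at the start; "wrist_torque": the same for the moment, N m; "gripper_width": opening from 0.0 (shut) to 1.0 (fully open); "grasp_force": force on a finger pad.
Only numpy, scipy, OpenCV 4.12 (cv2) and the standard library are available. Lean on these libraries where they do the work, as an engineer would, in place of code of your own. Each camera call takes 0.05 s, during which the arm holds its last target. There are 200 camera calls.

### The job

Get the samples ready for weighing: open the cupboard's right-hand (active) door wide, lift the flush bolt it was covering at the top of the left-hand (passive) door, swing that door wide open as well, and draw the tray fully out. Lay every white sample case from the tray flat on the grey mat, side by side and not stacked, handling them gently because the thin walls crack if gripped with more than about 50 N. Leave the round desiccant tub in the tray, slide the empty tray fully home, leave both doors wide open, and don't disturb the other things on the bench.

Things in the scene. Friction and masses are not known exactly. Their poses are not given: they have to be found in the camera images.
- cabinet: Low white bench cupboard, 400 mm wide (its y), 240 mm deep (its x), 160 mm tall, standing fixed on the bench. Origin on the bench under the middle of the carcass's front edge; x points into the cupboard (away from the robot), y to the robot's left along the front. Two doors, 18 mm thick, cover the front, from 20 mm to 160 mm above the bench; they open towards the robot. The roof is a clear plate, 160 to 168 mm above the bench, that begins 55 mm behind the front edge.
- active_door (a joint): Active door, on the robot's right, hinged at its right-hand (-y) edge: 0 shut, grows as it opens to 1.75 rad (hard stop). Stays where it is left; takes about 1 N at the handle. An aluminium strip on its free edge overlaps the front of the passive door by about 63 mm, with a cap over the top edge, hiding and blocking the bolt and keeping the passive door shut until this door is open.
- active_handle (a point): Where to grip the active door's handle: an upright steel bar, 11 mm thick, 90 mm long (65 to 155 mm above the bench), standing 35 mm off the door's face on two short stems; this point is on the bar 128 mm above the bench, 156 mm along the door from the hinge. Its x axis points from the bar into the door's face, z up.
- active_hinge (a point): On the active door's hinge axis (vertical), at the height of the handle's grip point; axes as the active handle's.
- passive_door (a joint): Passive door, on the robot's left, hinged at its left-hand (+y) edge: 0 shut, grows as it opens to 1.75 rad (hard stop). Stays where it is left. Held shut by the active door's strip and by its own flush bolt.
- passive_handle (a point): Where to grip the passive door's handle: the same upright steel bar, 35 mm off the face, grip point 128 mm above the bench, 96 mm along the door from the hinge. Its x axis points from the bar into the door's face, z up.
- passive_hinge (a point): On the passive door's hinge axis (vertical), at the height of the handle's grip point; axes as the passive handle's.
- bolt (a joint): Flush bolt of the passive door: 0 shot down into the sill (door locked), up to 0.030 m lifted; free of the sill from 0.018 m. About 4 N lifts it and it stays where it is left.
- bolt_knob (a point): Centre of the gripped part of the bolt's knob: an upright steel cylinder, 16 mm across, 42 mm tall, its top 16 mm above this point. It stands in a notch (60 mm wide, 55 mm deep, open to the front, back, top and the active door's side) cut in the passive door's upper free corner, in line with the door's thickness, 19 mm from the door's free edge; about 33 mm free between it and the notch's upright side. With the bolt down this point is 140 mm above the bench.
- tray (a joint): Pull-out aluminium tray in the cupboard: 0 fully home, 0.150 m fully out towards the robot (along the cupboard's -x). It stays where it is left; about 2 N moves it. It comes out between the open doors and is wider than one door's opening.
- tray_handle (a point): Where to grip the tray's handle: an upright steel bar, 11 mm thick, 70 mm long (62 to 132 mm above the bench), 35 mm ahead of the tray's front panel; this point is on the bar 118 mm above the bench. Axes as the cupboard's.
- tray_floor (a point): Centre of the tray's inner floor, 30 mm above the bench; axes as the cupboard's. The inside is 152 mm deep (x) and 270 mm wide (y); side and rear walls rise 12 mm above the floor, the front panel 94 mm, with its inner face 77 mm in front of this point.
- mat_top (a point): Middle of the top of the grey weighing mat, lying fixed on the bench left or right of the cupboard: 260 mm (its x) by 160 mm (its y), 3 mm thick.
- tub_centre (a point): Centre of the round desiccant tub (white, steel band and pierced lid), 44 mm across, 34 mm tall, standing in the tray among the cases. It stays in the tray.
- case1_centre (a point): Centre of a thin-walled white sample case, 90 x 30 x 36 mm (its x, y, z), a grey seam round it, about 90 g; it starts flat in the tray, long side roughly front to back. Two or three cases are present; an absent one gives None.
- case2_centre (a point): Centre of a thin-walled white sample case, 90 x 30 x 36 mm (its x, y, z), a grey seam round it, about 90 g; it starts flat in the tray, long side roughly front to back. Two or three cases are present; an absent one gives None.
- case3_centre (a point): Centre of a thin-walled white sample case, 90 x 30 x 36 mm (its x, y, z), a grey seam round it, about 90 g; it starts flat in the tray, long side roughly front to back. Two or three cases are present; an absent one gives None.
- beaker: Bystander, not to be disturbed: glass beaker, 70 mm across, 90 mm tall. Origin at the centre of its underside.
- brush: Bystander, not to be disturbed: cleaning brush lying on the bench.
- dish: Bystander, not to be disturbed: white porcelain dish, 90 mm across, 30 mm tall. Origin at the centre of its underside.

How it is judged:
By the outcome, as a careful person would: the job done as asked, in the order asked, and still so for the second after the job is handed in, with the robot touching nothing.
Of case1, case2, case3 only 2 to 3 are there at a start; the rules pass over those that are not, and their reading is None.
At some moment in a run one of case1, case2, case3 may be knocked a few centimetres aside while the robot is not near it.
Once in a run the grip may slacken for a moment while it holds something.
It also fails if it takes over 200 s, if anything falls off the work surface, if the arm or the gripper's body presses on something with over 40 N, if the wrist force passes 120 N, or if a joint passes its speed limit or range.

## Working session

There is one attempt and no reset: what is moved stays moved. The work goes in short steps, Python scripts to look and compute and a tool call to move; the robot and the scene stay as the last step left them, time stands still between calls to the robot, and variables do not carry over. Pictures are saved under pics/ and viewed, at most 14 in all, crops included, and the job is handed in when it is done.

Besides the shell and the picture viewer there is one more tool, called as name(argument=value, ...), one argument or row to a line, values as JSON. servo_tool: Moves the arm, as the interface text tells. Its arguments: {"type":"object","properties":{"plan":{"type":"array","items":{"type":"array","items":{"type":"number"}}},"grip":{"type":"number"}},"required":["plan"]}

```bash
ls; mkdir -p pics
cat > h.py <<'E'
import numpy as np, cv2
from station import r
def snap(n,f):
    s=r.snapshot(n); cv2.imwrite('pics/'+f+'.png',cv2.cvtColor(s['color'],cv2.COLOR_RGB2BGR)); np.savez('pics/'+f+'.npz',**{k:np.array(v) for k,v in s.items()}); return s
def ray(s,u,v):
    V=np.array(s['view']); d=np.array([(u-s['cx'])/s['fx'],-(v-s['cy'])/s['fy'],-1.]); R=V[:3,:3]
    return -R.T@V[:3,3], R.T@d
def onz(s,u,v,z):
    o,d=ray(s,u,v); return o+d*(z-o[2])/d[2]
def px(s,p):
    V=np.array(s['view']); c=V[:3,:3]@np.array(p)+V[:3,3]
    return s['cx']+s['fx']*c[0]/-c[2], s['cy']-s['fy']*c[1]/-c[2]
def load(f): return {k:(v if v.ndim else float(v)) for k,v in np.load('pics/'+f+'.npz',allow_pickle=True).items() if k!='name'}
def tri(a,pa,b,pb):
    o1,d1=ray(a,*pa);o2,d2=ray(b,*pb);M=np.stack([d1,-d2],1);t=np.linalg.lstsq(M,o2-o1,rcond=None)[0]
    return (o1+d1*t[0]+o2+d2*t[1])/2, np.linalg.norm(o1+d1*t[0]-o2-d2*t[1])
E
python3 - <<'E'
from h import *
for n in("scene","top"):
    s=snap(n,n+'0'); print(n,{k:v for k,v in s.items() if k!='color'})
im=np.vstack([cv2.imread('pics/scene0.png'),cv2.imread('pics/top0.png')])
print(r.sense(), r.hold_point_z)
E
```

```text
pics
scene {'fx': 409.444337694905, 'fy': 409.444337694905, 'cx': 262.4217017681557, 'cy': 188.1967843148356, 'view': array([[-3.57609244e-01, -9.33871229e-01,  3.95782197e-04,
         1.85374248e-01],
       [ 7.16718756e-01, -2.74182852e-01,  6.41200428e-01,
        -4.59144351e-01],
       [-5.98690115e-01,  2.29582864e-01,  7.67373348e-01,
        -1.11291897e+00],
       [ 0.00000000e+00,  0.00000000e+00,  0.00000000e+00,
         1.00000000e+00]])}
top {'fx': 349.3974927011442, 'fy': 349.3974927011442, 'cx': 253.8231262713035, 'cy': 186.77260990125708, 'view': array([[ 0.02260908, -0.99966349, -0.01271732, -0.01127091],
       [ 0.99863939,  0.02198435,  0.04728689, -0.54607873],
       [-0.0469914 , -0.01376913,  0.99880039, -1.3515464 ],
       [ 0.        ,  0.        ,  0.        ,  1.        ]])}
{'t': 0.1, 'joint_positions': array([64.5260259 , 33.02834905,  1.4242041 , 82.37983915, -0.86077331,
       64.68784607, -3.23927817]), 'qvel': array([-0.09610252, -0.15957937,  0.08283156, -0.12517929,  0.06500147,
        0.07264166,  0.11364391]), 'effort': array([ 6.45199572e-03, -7.67302823e+01,  2.25727826e+00, -2.86605567e+01,
        1.56798569e-02,  8.63730500e-03,  7.34588889e-05]), 'tool_pos': array([ 0.23816142, -0.63116155,  0.23053415]), 'tool_rot': array([[ 9.35620561e-01,  3.53006835e-01, -5.82683115e-04],
       [ 3.53007311e-01, -9.35619556e-01,  1.37302591e-03],
       [-6.04821854e-05, -1.49032268e-03, -9.99998888e-01]]), 'wrist_force': array([ 0.42427399, -0.92274238,  0.26852417]), 'wrist_torque': array([-0.01718279, -0.03881714, -0.02898865]), 'grasp_force': 0.0, 'gripper_width': 0.9993349970247603} -0.0187
```

View pics/scene0.png

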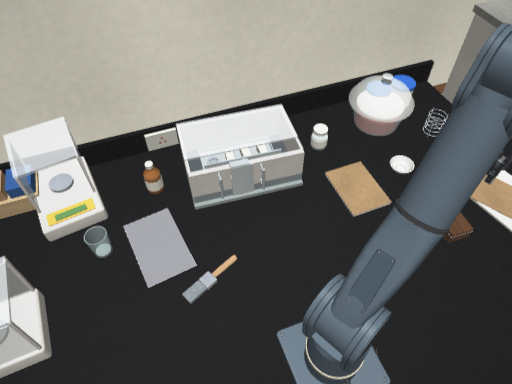

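View pics/top0.png

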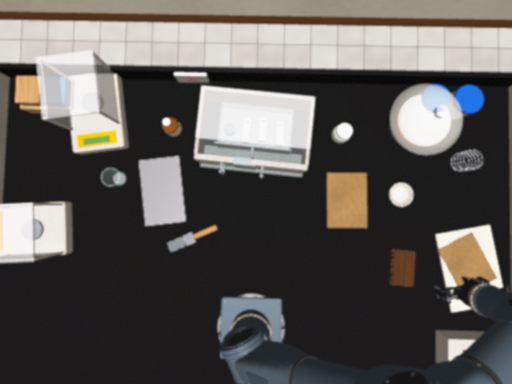

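The cabinet is centred at about (253,130) in the top view. The mat is to its left at (162,190), the brush at (192,238), the beaker at (113,177) and the dish at (401,194). I'll enlarge the cabinet and mat areas.

Run:
```python
import cv2
a=cv2.imread('pics/top0.png')[78:184,190:322]; cv2.imwrite('pics/c1.png',cv2.resize(a,None,fx=5.6,fy=5.6,interpolation=cv2.INTER_CUBIC))
a=cv2.imread('pics/scene0.png')[100:210,172:312]; cv2.imwrite('pics/c2.png',cv2.resize(a,None,fx=5.4,fy=5.4,interpolation=cv2.INTER_CUBIC))
```

```text
(no output)
```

View pics/c1.png

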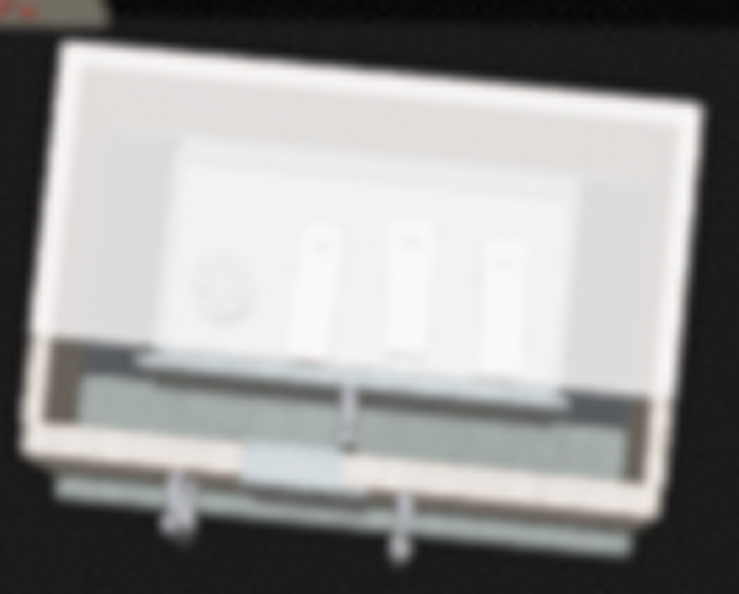

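View pics/c2.png

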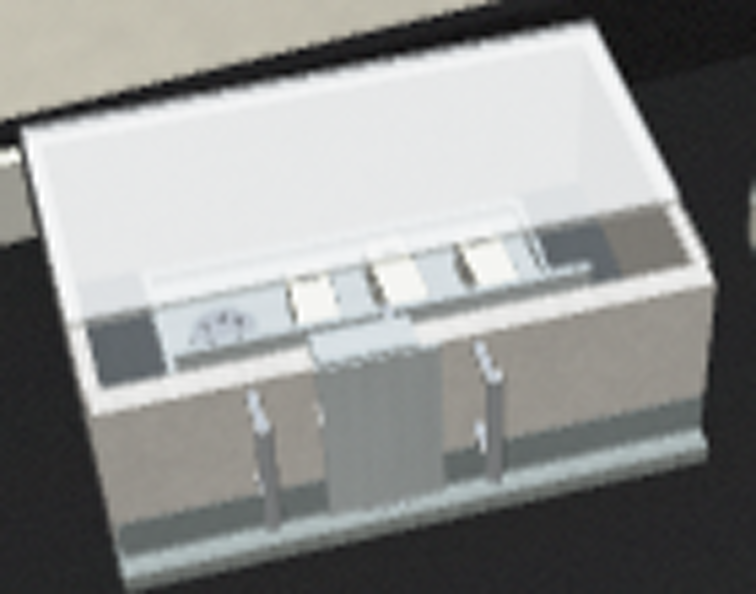

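Crop c1 (px/5.6 + (190,78)) shows the doors' front top edge running from (22,457) to (660,520), with back corners (62,42) and (703,103). The handle tops are near (175,520) and (400,545). The tub is at (222,287), and three cases stand near (318,290), (408,285) and (502,308).

```bash
cat >> h.py <<'E'
def cab():
    d=np.load('cab.npz'); return d['o'],d['R']
def W(p): o,R=cab(); return o+R@np.array(p,float)
def C(p): o,R=cab(); return R.T@(np.array(p)-o)
E
python3 - <<'E'
from h import *
t=load('top0'); s=load('scene0')
c=lambda x,y:(x/5.6+190-.5,y/5.6+78-.5)
k=lambda x,y:(x/5.4+172-.5,y/5.4+100-.5)
FL,FR,BL,BR=[onz(t,*c(*p),.16) for p in((22,452),(660,518),(62,42),(703,103))]
print('top',FL,FR,BL,BR, np.linalg.norm(FL-FR),np.linalg.norm(FL-BL),np.linalg.norm(BL-BR))
FL2,FR2,BL2,BR2=[onz(s,*k(*p),.16) for p in((95,412),(713,283),(23,130),(592,22))]
print('scene',FL2,FR2,BL2,BR2,np.linalg.norm(FL2-FR2),np.linalg.norm(FL2-BL2))
A=np.stack([(FL+FL2)/2,(FR+FR2)/2,(BL+BL2)/2,(BR+BR2)/2])[:,:2]
# model corners in cabinet frame
M=np.array([[-.018,.2],[-.018,-.2],[.24,.2],[.24,-.2]])
for Q in (A,np.stack([FL,FR,BL,BR])[:,:2],np.stack([FL2,FR2,BL2,BR2])[:,:2]):
    mq,mm=Q.mean(0),M.mean(0); H=(M-mm).T@(Q-mq); th=np.arctan2(H[0,1]-H[1,0],H[0,0]+H[1,1])
    R=np.array([[np.cos(th),-np.sin(th)],[np.sin(th),np.cos(th)]]); o=mq-R@mm; print(o,np.degrees(th),(Q-(M@R.T+o))*1e3)
    if Q is A:
        R3=np.eye(3);R3[:2,:2]=R; np.savez('cab.npz',o=np.array([*o,0]),R=R3)
print('tub/cases',[C(onz(t,*c(*p),z)) for p,z in(((222,287),.064),((318,290),.066),((408,285),.066),((502,308),.066))])
print('handles',[C(onz(t,*c(*p),.155)) for p in((182,528),(400,550))])
print('mat',[onz(t,u,v,.003) for u,v in((139,160),(180,156),(186,219),(146,226))])
print('matS',[onz(s,u,v,.003) for u,v in((124,222),(165,210),(195,262),(155,284))])
print('brush',[onz(t,u,v,.01) for u,v in((170,246),(216,228))],'beaker',onz(t,107,176,0.05))
E
```

```text
top [0.63478419 0.2127764  0.16      ] [ 0.60187057 -0.1862969   0.16      ] [0.89560683 0.19546637 0.16      ] [ 0.86407649 -0.20923525  0.16      ] 0.4004282763134573 0.26139641405534564 0.4059280292093076
scene [0.63341955 0.20940311 0.16      ] [ 0.60030212 -0.18088453  0.16      ] [0.89728992 0.19118524 0.16      ] [ 0.86633825 -0.20935222  0.16      ] 0.39169018989274285 0.26449851689011666
[0.63857496 0.01186435] -4.6411687448757295 [[-2.71513537 -1.57527323]
 [-3.36461153  2.43265622]
 [ 2.47735375  1.53687784]
 [ 3.60239316 -2.39426082]]
[0.63843123 0.01194399] -4.529710390062926 [[-1.49846448  0.03553272]
 [-2.82167394 -0.28716019]
 [ 2.13003212  3.10132159]
 [ 2.19010631 -2.84969412]]
[0.63871924 0.01178623] -4.753429309630565 [[-3.93517186 -3.18685324]
 [-3.90545598  5.14972578]
 [ 2.82258223 -0.02481907]
 [ 5.01804561 -1.93805348]]
tub/cases [array([0.11590835, 0.09658426, 0.064     ]), array([0.12000202, 0.03156521, 0.066     ]), array([ 0.12951382, -0.02856451,  0.066     ]), array([ 0.12032482, -0.09322809,  0.066     ])]
handles [array([-0.0568195 ,  0.09564177,  0.155     ]), array([-0.0565787, -0.0416262,  0.155    ])]
mat [array([0.64286175, 0.45855877, 0.003     ]), array([0.66219872, 0.29612956, 0.003     ]), array([0.41417048, 0.2644017 , 0.003     ]), array([0.3831269 , 0.42099841, 0.003     ])]
matS [array([0.65102864, 0.45457697, 0.003     ]), array([0.65153575, 0.31304864, 0.003     ]), array([0.41444161, 0.26851122, 0.003     ]), array([0.38421529, 0.40207759, 0.003     ])]
brush [array([0.30832562, 0.3220712 , 0.01      ]), array([0.38229242, 0.14468119, 0.01      ])] beaker [0.57332273 0.56278084 0.05      ]
```

servo_tool(
  plan=[
    [0,0,0,0,0,0.69],
    [0,0,0,0,0,0.69],
    [0,0,0,0,0,0.69],
    [0,0,0,0,0,0.69],
    [0,0,0,0,0,0.69],
    [0,0,0,0,0,0.69],
    [0,0,0,0,0,0.69],
    [0,0,0,0,0,0.69],
  ],
)

```text
t: 0.77
tool_pos: [0.2382, -0.6313, 0.2308]
tool_rot: [[0.997, -0.083, -0.0], [-0.083, -0.997, 0.001], [-0.0, -0.001, -1.0]]
wrist_force: [0.6, -0.2, 0.1]
gripper_width: 1.0
grasp_force: 0.0
```

servo_tool(
  plan=[
    [0.4,-0.88,0,0,0,0],
    [0.4,-0.88,0,0,0,0],
    [0.4,-0.88,0,0,0,0],
    [0.4,-0.88,0,0,0,0],
    [0.4,-0.88,0,0,0,0],
    [0.4,-0.88,0,0,0,0],
    [0.4,-0.88,0,0,0,0],
    [0.4,-0.88,0,0,0,0],
  ],
)

```text
t: 1.43
tool_pos: [0.3514, -0.4273, 0.231]
tool_rot: [[0.997, -0.081, -0.0], [-0.081, -0.997, 0.0], [-0.0, -0.0, -1.0]]
wrist_force: [0.9, -0.9, -1.5]
gripper_width: 0.999
grasp_force: 0.0
```

servo_tool(
  plan=[
    [0.4,-0.88,0,0,0,0],
    [0.4,-0.88,0,0,0,0],
    [0.4,-0.88,0,0,0,0],
    [0.4,-0.88,0,0,0,0],
    [0.4,-0.88,0,0,0,0],
    [0.4,-0.88,0,0,0,0],
    [0.4,-0.88,0,0,0,0],
    [0.4,-0.88,0,0,0,0],
  ],
)

```text
t: 2.1
tool_pos: [0.4641, -0.2246, 0.2311]
tool_rot: [[0.997, -0.081, -0.0], [-0.081, -0.997, 0.0], [-0.0, -0.0, -1.0]]
wrist_force: [-0.2, 0.5, -0.1]
gripper_width: 0.996
grasp_force: 0.0
```

servo_tool(
  plan=[
    [0.4,-0.88,0,0,0,0],
    [0.4,-0.88,0,0,0,0],
    [0.4,-0.88,0,0,0,0],
    [0.4,-0.88,0,0,0,0],
    [0.4,-0.88,0,0,0,0],
    [0.4,-0.88,0,0,0,0],
    [0,0,0,0,0,0],
    [0,0,0,0,0,0],
  ],
)

```text
t: 2.77
tool_pos: [0.5487, -0.072, 0.2308]
tool_rot: [[0.997, -0.077, -0.001], [-0.077, -0.997, 0.001], [-0.001, -0.001, -1.0]]
wrist_force: [0.1, -1.0, -0.7]
gripper_width: 1.001
grasp_force: 0.0
```

Run:
```python
from h import *
s=snap('wrist','w1'); q=r.sense(); print(s['view'],s['fx'],q['tool_pos'],q['tool_rot'],q['joint_positions'])
for y in(.098,.104): print('P',px(s,W([-.053,y,.155])))
for y in(-.038,-.044): print('A',px(s,W([-.053,y,.155])))
```

```text
[[-7.73055893e-02 -9.97007348e-01  4.40144167e-04 -2.99116849e-02]
 [ 9.52009516e-01 -7.39476796e-02 -2.97001047e-01 -4.90887754e-01]
 [ 2.96144773e-01 -2.25408195e-02  9.54877052e-01 -5.42610305e-01]
 [ 0.00000000e+00  0.00000000e+00  0.00000000e+00  1.00000000e+00]] 299.37250107423694 [ 0.54805259 -0.07375035  0.23087909] [[ 9.96832441e-01 -7.95239608e-02 -1.01250209e-03]
 [-7.95242580e-02 -9.96832898e-01 -2.56667872e-04]
 [-9.88884149e-04  3.36373339e-04 -9.99999454e-01]] [  1.62866811  22.61672194   1.67227768 101.10271008  -0.75097798
  56.34861425 -90.97200992]
P (np.float64(-1.1942206192156561), np.float64(164.8293112890566))
P (np.float64(-9.319580158421019), np.float64(164.80122625225067))
A (np.float64(182.80404524346108), np.float64(165.46529521617504))
A (np.float64(190.91383459149685), np.float64(165.49332643512975))
```

View pics/w1.png

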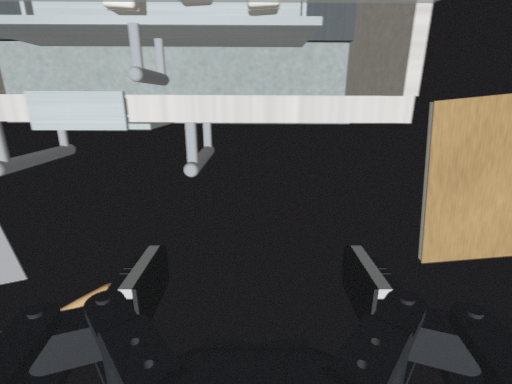

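The wrist view shows the active handle's bar top at (191,171), the passive bar top at (1,169) and the tray bar top at (136,73). The doors' right front corner is at (415,124).

```bash
cat >> h.py <<'E'
def go(p,yaw=None):
    """rows for a straight move of TCP to world p (translate in tool axes)"""
    q=r.sense(); R=q['tool_rot']; d=R.T@(np.array(p)-q['tool_pos'])/.03
    print('tcp',q['tool_pos'].round(4),'yaw',np.degrees(np.arctan2(R[1,0],R[0,0])).round(2),'units',d.round(2),'norm',np.linalg.norm(d).round(2))
    if yaw is not None:
        y=np.arctan2(R[1,0],R[0,0]); a=(np.radians(yaw)-y+np.pi)%(2*np.pi)-np.pi; print(' turn units tool z',round(-a/.08,2))
E
python3 - <<'E'
from h import *
s=load('w1'); 
a=onz(s,191,171,.155);p=onz(s,1,169,.155);t=onz(s,136,73,.132);c=onz(s,415,124,.16)
d=p-a; print('yaw',np.degrees(np.arctan2(-d[0],d[1])), np.linalg.norm(d))
l1=onz(s,133,123.5,.16);d=l1-c;print('yaw door',np.degrees(np.arctan2(-d[0],d[1])))
for n,x in zip('aptc',(a,p,t,c)): print(n,x,C(x))
go([a[0],a[1],.231],-4.6)
E
```

```text
yaw -5.0584728804163275 0.14097920546708553
yaw door -4.535060347307781
a [ 0.57803811 -0.02718007  0.155     ] [-0.05717906 -0.04381475  0.155     ]
p [0.59046858 0.11325005 0.155     ] [-0.05615227  0.09716072  0.155     ]
t [0.65077665 0.00871589 0.132     ] [ 0.01241644 -0.00215084  0.132     ]
c [ 0.60028517 -0.18806713  0.16      ] [-0.02198675 -0.20237413  0.16      ]
tcp [ 0.5481 -0.0738  0.2309] yaw -4.56 units [ 0.87 -1.63 -0.01] norm 1.85
 turn units tool z 0.01
```

servo_tool(
  plan=[
    [0.43,-0.82,0,0,0,0],
    [0.43,-0.82,0,0,0,0],
    [0,0,0.6,0,0,0],
    [0,0,0.7,0,0,0],
    [0,0,0.8,0,0,0],
    [0,0,0.8,0,0,0],
    [0,0,0.7,0,0,0],
    [0,0,0.45,0,0,0],
  ],
)

```text
t: 3.48
tool_pos: [0.5764, -0.0289, 0.1077]
tool_rot: [[0.997, -0.083, -0.003], [-0.083, -0.997, -0.001], [-0.003, 0.001, -1.0]]
wrist_force: [-0.1, -0.2, -0.4]
gripper_width: 0.998
grasp_force: 0.0
```

servo_tool(
  plan=[
    [0,0,0,0,0,0],
    [0,0,0,0,0,0],
    [0,0,0,0,0,0],
    [0,0,0,0,0,0],
    [0,0,0,0,0,0],
    [0,0,0,0,0,0],
  ],
  grip=0.7,
)

```text
t: 3.98
tool_pos: [0.5784, -0.027, 0.1107]
tool_rot: [[0.997, -0.081, 0.001], [-0.081, -0.997, 0.0], [0.001, -0.0, -1.0]]
wrist_force: [-0.1, 0.9, -0.3]
gripper_width: 0.159
grasp_force: 0.8
```

servo_tool(
  plan=[
    [0,0,0,0,0,0],
    [0,0,0,0,0,0],
    [0,0,0,0,0,0],
    [0,0,0,0,0,0],
  ],
  grip=0.8,
)

```text
t: 4.32
tool_pos: [0.5785, -0.0258, 0.1107]
tool_rot: [[0.997, -0.08, 0.001], [-0.08, -0.997, 0.001], [0.001, -0.001, -1.0]]
wrist_force: [-1.3, 2.9, 5.7]
gripper_width: 0.11
grasp_force: 50.4
```

servo_tool(
  plan=[
    [0,0,0,0,0,0],
    [0,0,0,0,0,0],
    [0,0,0,0,0,0],
    [0,0,0,0,0,0],
  ],
  grip=0.9,
)

```text
t: 4.65
tool_pos: [0.5785, -0.0258, 0.1107]
tool_rot: [[0.997, -0.08, 0.001], [-0.08, -0.997, 0.001], [0.001, -0.001, -1.0]]
wrist_force: [-0.9, 4.3, 6.4]
gripper_width: 0.106
grasp_force: 58.4
```

servo_tool(
  plan=[
    [-0.36,0.12,0,0,0,-0.87],
    [-0.36,0.12,0,0,0,-0.87],
    [-0.36,0.12,0,0,0,-0.87],
    [-0.36,0.12,0,0,0,-0.87],
    [0,0,0,0,0,0],
  ],
)

```text
t: 5.07
tool_pos: [0.5343, -0.0439, 0.1108]
tool_rot: [[0.98, 0.198, 0.001], [0.198, -0.98, -0.001], [0.001, 0.001, -1.0]]
wrist_force: [0.7, -1.2, 2.9]
gripper_width: 0.11
grasp_force: 59.1
```

Run:
```python
from h import *
q=r.sense(); print(q['tool_pos'],q['wrist_force'],q['wrist_torque'])
h=W([-.01,-.2,.11]); p0=np.array([.5785,-.0258]); 
for p in(p0,q['tool_pos'][:2]): print(np.linalg.norm(p-h[:2]), np.degrees(np.arctan2(*(p-h[:2])[::-1])))
R=q['tool_rot'];print(np.degrees(np.arctan2(R[1,0],R[0,0])))
```

```text
[ 0.53432295 -0.04394639  0.1107585 ] [ 0.6529516  -1.21130939  2.93424045] [-0.16400058 -0.06705511  0.11224332]
0.1644088413452824 101.90816820840831
0.1626963862722038 118.6884158402495
11.447312544810218
```

servo_tool(
  plan=[
    [-0.36,0.12,0,0,0,-0.87],
    [-0.36,0.12,0,0,0,-0.87],
    [-0.36,0.12,0,0,0,-0.87],
    [-0.36,0.12,0,0,0,-0.87],
    [-0.36,0.12,0,0,0,-0.87],
    [-0.36,0.12,0,0,0,-0.87],
    [-0.36,0.12,0,0,0,-0.87],
    [-0.36,0.12,0,0,0,-0.87],
  ],
)

```text
t: 5.73
tool_pos: [0.474, -0.1063, 0.1108]
tool_rot: [[0.728, 0.686, 0.008], [0.686, -0.728, -0.002], [0.005, 0.006, -1.0]]
wrist_force: [13.3, -7.0, -8.4]
gripper_width: 0.106
grasp_force: 58.9
```

servo_tool(
  plan=[
    [-0.36,0.12,0,0,0,-0.87],
    [-0.36,0.12,0,0,0,-0.87],
    [-0.36,0.12,0,0,0,-0.87],
    [-0.36,0.12,0,0,0,-0.87],
    [-0.36,0.12,0,0,0,-0.87],
    [-0.36,0.12,0,0,0,-0.87],
    [0,0,0,0,0,0],
  ],
)

```text
t: 6.32
tool_pos: [0.4543, -0.1717, 0.1108]
tool_rot: [[0.387, 0.922, 0.01], [0.922, -0.387, -0.001], [0.003, 0.01, -1.0]]
wrist_force: [16.3, -2.1, -9.0]
gripper_width: 0.107
grasp_force: 59.1
```

Run:
```python
from h import *
q=r.sense(); print(q['tool_pos'],q['wrist_force'],q['joint_positions'])
h=W([-.01,-.2,.11])
for p in(q['tool_pos'][:2],): print(np.linalg.norm(p-h[:2]), np.degrees(np.arctan2(*(p-h[:2])[::-1]))-101.9)
```

```text
[ 0.45429    -0.17167929  0.11078923] [16.33264829 -2.13300155 -8.96504588] [ 30.23143521  26.9273727  -21.16537871 118.89634412  16.00693158
  36.23301054 -24.54196235]
0.15884373994422923 72.68446136447949
```

servo_tool(
  plan=[
    [-0.36,0.2,0,0,0,-0.87],
    [-0.36,0.18,0,0,0,-0.87],
    [-0.36,0.16,0,0,0,-0.87],
    [-0.36,0.16,0,0,0,-0.87],
    [-0.36,0.16,0,0,0,-0.87],
    [-0.36,0.16,0,0,0,-0.87],
    [0,0,0,0,0,0],
  ],
)

```text
t: 6.9
tool_pos: [0.4637, -0.2421, 0.1106]
tool_rot: [[-0.019, 1.0, -0.001], [1.0, 0.019, -0.003], [-0.003, -0.001, -1.0]]
wrist_force: [-6.8, -3.0, 16.4]
gripper_width: 0.105
grasp_force: 61.3
```

Run:
```python
from h import *
from scipy.optimize import least_squares as L
q=r.sense(); print(q['tool_pos'],q['wrist_force'],q['joint_positions'])
P=np.array([(0.5785,-0.0258),(0.5343,-0.0439),(0.474,-0.1063),(0.4543,-0.1717),q['tool_pos'][:2]])
f=L(lambda x:np.hypot(*(P-x[:2]).T)-x[2],[.6,-.19,.16]);print(f.x,C([*f.x[:2],0]),f.fun)
h=f.x
for p in P: print(np.degrees(np.arctan2(*(p-h[:2])[::-1])))
```

```text
[ 0.46371612 -0.24211979  0.11062508] [-6.80471346 -2.99196279 16.37654543] [ 41.3396584   30.51502207 -27.90817133 113.01472722  21.29278693
  41.46973437   1.60574374]
[ 0.61831323 -0.18550952  0.16462089] [-0.00422476 -0.19836616  0.        ] [-2.37362741e-05  3.47457477e-05  1.27288497e-06 -2.73213138e-05
  1.50389961e-05]
103.99769630699497
120.67955089943473
151.23884183650057
175.18718504118027
-159.8883127965951
```

servo_tool(
  plan=[
    [0,0,0,0,0,0],
    [0,0,0,0,0,0],
    [0,0,0,0,0,0],
    [0,0,-0.5,0,0,0],
    [0,0,-1,0,0,0],
    [0,0,-1,0,0,0],
    [0,0,-1,0,0,0],
    [0,0,-1,0,0,0],
  ],
  grip=-1,
)

```text
t: 7.57
tool_pos: [0.464, -0.2379, 0.2462]
tool_rot: [[-0.019, 1.0, -0.0], [1.0, 0.019, 0.001], [0.001, -0.0, -1.0]]
wrist_force: [0.4, -0.2, -0.6]
gripper_width: 1.002
grasp_force: 0.0
```

servo_tool(
  plan=[
    [0,0,0,0,0,-0.92],
    [0,0,0,0,0,-0.92],
    [0,0,0,0,0,-0.92],
    [0,0,0,0,0,-0.92],
    [0,0,0,0,0,-0.92],
    [0,0,0,0,0,-0.92],
    [0,0,0,0,0,-0.92],
    [0,0,0,0,0,-0.92],
  ],
)

```text
t: 8.23
tool_pos: [0.4642, -0.2381, 0.2448]
tool_rot: [[-0.574, 0.819, -0.0], [0.819, 0.574, 0.0], [0.0, -0.0, -1.0]]
wrist_force: [-0.3, -0.6, -0.1]
gripper_width: 1.0
grasp_force: 0.0
```

servo_tool(
  plan=[
    [0,0,0,0,0,-0.92],
    [0,0,0,0,0,-0.92],
    [0,0,0,0,0,-0.92],
    [0,0,0,0,0,-0.92],
    [0,0,0,0,0,-0.92],
    [0,0,0,0,0,-0.92],
    [0,0,0,0,0,-0.92],
    [0,0,0,0,0,-0.92],
  ],
)

```text
t: 8.9
tool_pos: [0.4642, -0.2382, 0.2447]
tool_rot: [[-0.932, 0.362, -0.0], [0.362, 0.932, 0.0], [0.0, 0.0, -1.0]]
wrist_force: [-0.1, -0.0, -0.3]
gripper_width: 0.997
grasp_force: 0.0
```

servo_tool(
  plan=[
    [0,0,0,0,0,-0.92],
    [0,0,0,0,0,-0.92],
    [0,0,0,0,0,-0.92],
    [0,0,0,0,0,-0.92],
    [-0.38,0.92,0,0,0,0],
    [-0.38,0.92,0,0,0,0],
    [-0.38,0.92,0,0,0,0],
    [-0.38,0.92,0,0,0,0],
  ],
)

```text
t: 9.57
tool_pos: [0.5187, -0.1308, 0.2447]
tool_rot: [[-0.997, 0.081, -0.0], [0.081, 0.997, 0.0], [0.0, 0.0, -1.0]]
wrist_force: [0.2, -0.9, -0.7]
gripper_width: 1.001
grasp_force: 0.0
```

servo_tool(
  plan=[
    [-0.38,0.92,0,0,0,0],
    [-0.38,0.92,0,0,0,0],
    [-0.38,0.92,0,0,0,0],
    [-0.38,0.92,0,0,0,0],
    [-0.38,0.92,0,0,0,0],
    [-0.38,0.92,0,0,0,0],
    [0,0,0,0,0,0],
    [0,0,0,0,0,0],
  ],
)

```text
t: 10.23
tool_pos: [0.5998, 0.0301, 0.2446]
tool_rot: [[-0.997, 0.076, -0.0], [0.076, 0.997, 0.001], [0.0, 0.001, -1.0]]
wrist_force: [-0.4, 0.1, -0.3]
gripper_width: 1.003
grasp_force: 0.0
```

Run:
```python
from h import *
s=snap('wrist','w2');snap('top','top2');snap('scene','scene2'); go([.62,.0255,.25],175.4); print(r.sense()['joint_positions'],px(s,W([-.01,.011,.156])))
```

```text
tcp [0.5994 0.0263 0.2445] yaw 175.35 units [-0.68  0.03 -0.18] norm 0.71
 turn units tool z -0.01
[ 24.19925004  32.54529309 -51.26051212  91.94769126  26.81490477
  68.64710534  52.68207146] (np.float64(250.24316096666584), np.float64(229.01937773541238))
```

View pics/w2.png

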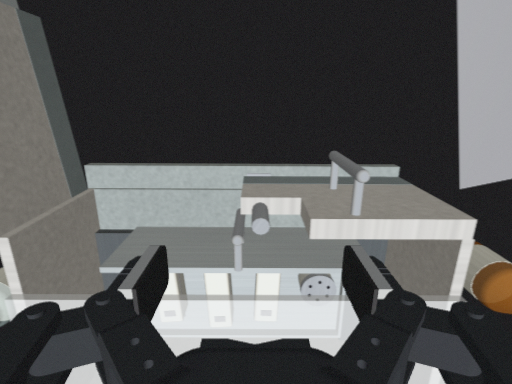

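The knob's top is centred at about (260,227) with the notch side at column 302. The tray handle's top is at (238,241) and the passive bar's top at (364,175). The active door stands open at the left.

Run:
```python
from h import *
s=load('w2')
for n,u,v,z in(('knob',260.5,227,.156),('notch',303,226,.16),('tray',238,241,.132),('pass',364,175,.155),('edge',241,211,.16)):
    p=onz(s,u,v,z); print(n,p,C(p))
k=onz(s,260.5,227,.156); go([k[0],k[1],.121])
```

```text
knob [0.62831432 0.03234913 0.156     ] [-0.01188452  0.01958737  0.156     ]
notch [0.62828965 0.06729197 0.16      ] [-0.01473652  0.05441363  0.16      ]
tray [0.65175587 0.00996096 0.132     ] [ 0.0132917  -0.00083061  0.132     ]
pass [0.59010924 0.11764012 0.155     ] [-0.05686565  0.10150732  0.155     ]
edge [0.61126569 0.01767219 0.16      ] [-0.02768966  0.00357906  0.16      ]
tcp [0.5994 0.0263 0.2445] yaw 175.35 units [-0.95  0.28  4.12] norm 4.23
```

servo_tool(
  plan=[
    [-0.45,0.14,0,0,0,0],
    [-0.45,0.14,0,0,0,0],
    [0,0,0,0,0,0],
    [0,0,0.7,0,0,0],
    [0,0,0.7,0,0,0],
    [0,0,0.6,0,0,0],
    [0,0,0,0,0,0],
    [0,0,0,0,0,0],
  ],
  grip=0.16,
)

```text
t: 11.05
tool_pos: [0.6266, 0.0324, 0.1845]
tool_rot: [[-0.997, 0.081, -0.002], [0.081, 0.997, -0.0], [0.002, -0.001, -1.0]]
wrist_force: [-0.5, -0.3, 0.8]
gripper_width: 0.416
grasp_force: 0.0
```

servo_tool(
  plan=[
    [0,0,0.5,0,0,0],
    [0,0,0.5,0,0,0],
    [0,0,0.5,0,0,0],
    [0,0,0.5,0,0,0],
    [0,0,0,0,0,0],
    [0,0,0,0,0,0],
  ],
)

```text
t: 11.55
tool_pos: [0.6276, 0.0333, 0.1258]
tool_rot: [[-0.997, 0.08, 0.0], [0.08, 0.997, 0.0], [-0.0, 0.0, -1.0]]
wrist_force: [0.2, -0.3, -0.1]
gripper_width: 0.422
grasp_force: 0.0
```

servo_tool(
  plan=[
    [0,0,0,0,0,0],
    [0,0,0,0,0,0],
    [0,0,0,0,0,0],
    [0,0,0,0,0,0],
  ],
  grip=0.75,
)

```text
t: 11.88
tool_pos: [0.6282, 0.0335, 0.1267]
tool_rot: [[-0.997, 0.08, 0.002], [0.08, 0.997, -0.0], [-0.002, -0.0, -1.0]]
wrist_force: [-1.4, -2.0, 6.2]
gripper_width: 0.166
grasp_force: 58.4
```

servo_tool(
  plan=[
    [0,0,-0.25,0,0,0],
    [0,0,-0.25,0,0,0],
    [0,0,0,0,0,0],
    [0,0,0,0,0,0],
  ],
)

```text
t: 12.22
tool_pos: [0.628, 0.0335, 0.1411]
tool_rot: [[-0.997, 0.08, 0.002], [0.08, 0.997, -0.0], [-0.002, -0.0, -1.0]]
wrist_force: [0.8, -1.0, 2.6]
gripper_width: 0.168
grasp_force: 59.1
```

servo_tool(
  plan=[
    [0,0,-0.22,0,0,0],
    [0,0,-0.22,0,0,0],
    [0,0,0,0,0,0],
    [0,0,0,0,0,0],
  ],
)

```text
t: 12.55
tool_pos: [0.6277, 0.0335, 0.1538]
tool_rot: [[-0.997, 0.08, 0.001], [0.08, 0.997, -0.0], [-0.001, -0.0, -1.0]]
wrist_force: [-0.8, -0.8, 2.8]
gripper_width: 0.166
grasp_force: 59.2
```

Run:
```python
from h import *
s=snap('scene','s3'); q=r.sense(); print(q['tool_pos'],q['wrist_force'],q['joint_positions'],q['gripper_width'])
```

```text
[0.62768065 0.03354297 0.15350732] [ 0.39480346 -2.09372897  2.51657244] [ 20.61517545  39.5320709  -47.73530601  94.39847423  32.65446901
  60.88800992  48.41078023] 0.162789842550697
```

servo_tool(
  plan=[
    [0.41,0.03,0,0,0,0.87],
    [0.41,0.03,0,0,0,0.87],
    [0.41,0.03,0,0,0,0.87],
    [0.41,0.03,0,0,0,0.87],
    [0,0,0,0,0,0],
  ],
)

```text
t: 13.02
tool_pos: [0.578, 0.0473, 0.1531]
tool_rot: [[-0.936, 0.352, -0.001], [0.352, 0.936, 0.0], [0.001, -0.0, -1.0]]
wrist_force: [1.5, 1.5, -3.2]
gripper_width: 0.169
grasp_force: 58.8
```

servo_tool(
  plan=[
    [0.41,0.03,0,0,0,0.87],
    [0.41,0.03,0,0,0,0.87],
    [0.41,0.03,0,0,0,0.87],
    [0.41,0.03,0,0,0,0.87],
    [0,0,0,0,0,0],
  ],
)

```text
t: 13.43
tool_pos: [0.5367, 0.073, 0.1532]
tool_rot: [[-0.805, 0.593, 0.0], [0.593, 0.805, 0.001], [0.0, 0.001, -1.0]]
wrist_force: [1.8, 1.8, -2.5]
gripper_width: 0.167
grasp_force: 58.9
```

Run:
```python
from h import *
s=snap('wrist','w4'); q=r.sense(); print(q['tool_pos'],q['wrist_force'],q['joint_positions'])
h=W([-.004,.198,0])[:2]
for p in(np.array([.6277,.0335]),q['tool_pos'][:2]): print(np.linalg.norm(p-h), np.degrees(np.arctan2(*(p-h)[::-1])))
```

```text
[0.53776916 0.07211326 0.15318669] [ 0.84811312  1.1664518  -0.70270231] [ 14.66029677  30.96157287 -40.9462088  107.38370437  25.65278982
  51.13122464  15.03441611]
0.17752319231994293 -97.41466671384691
0.17781636871112785 -129.38942173945838
```

View pics/w4.png

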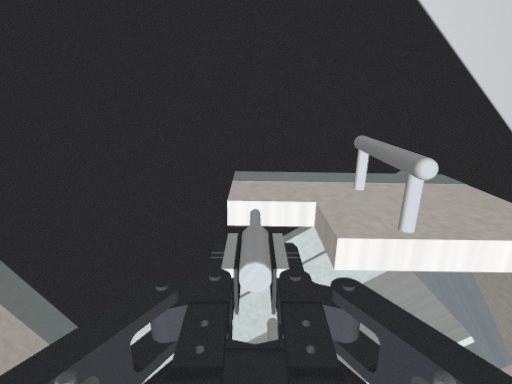

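The knob sits between the pads at (255,255) and the passive door is swinging with the tool, about 32° open.

servo_tool(
  plan=[
    [0.41,0.03,0,0,0,0.87],
    [0.41,0.03,0,0,0,0.87],
    [0.41,0.03,0,0,0,0.87],
    [0.41,0.03,0,0,0,0.87],
    [0.41,0.03,0,0,0,0.87],
    [0.41,0.03,0,0,0,0.87],
    [0.41,0.03,0,0,0,0.87],
    [0.41,0.03,0,0,0,0.87],
  ],
)

```text
t: 14.15
tool_pos: [0.4827, 0.1507, 0.1531]
tool_rot: [[-0.368, 0.93, 0.001], [0.93, 0.368, 0.0], [-0.0, 0.001, -1.0]]
wrist_force: [4.3, 1.3, -3.5]
gripper_width: 0.167
grasp_force: 59.0
```

servo_tool(
  plan=[
    [0.41,0.03,0,0,0,0.87],
    [0.41,0.03,0,0,0,0.87],
    [0.41,0.03,0,0,0,0.87],
    [0.41,0.03,0,0,0,0.87],
    [0.41,0.03,0,0,0,0.87],
    [0.41,0.03,0,0,0,0.87],
    [0.41,0.03,0,0,0,0.87],
    [0,0,0,0,0,0],
  ],
)

```text
t: 14.82
tool_pos: [0.4752, 0.2381, 0.1533]
tool_rot: [[0.108, 0.994, 0.002], [0.994, -0.108, 0.002], [0.002, 0.002, -1.0]]
wrist_force: [3.4, 0.3, 2.5]
gripper_width: 0.166
grasp_force: 59.6
```

servo_tool(
  plan=[
    [0.41,0.03,0,0,0,0.87],
    [0,0,0,0,0,0],
    [0,0,0,0,0,0],
  ],
)

```text
t: 15.07
tool_pos: [0.4771, 0.2481, 0.1531]
tool_rot: [[0.175, 0.985, 0.002], [0.985, -0.175, 0.0], [0.001, 0.002, -1.0]]
wrist_force: [5.2, -0.6, 0.9]
gripper_width: 0.166
grasp_force: 59.5
```

Run:
```python
from h import *
q=r.sense(); print(q['tool_pos'],q['wrist_force'],q['joint_positions'],q['gripper_width'])
h=W([-.004,.198,0])[:2]
for p in(q['tool_pos'][:2],): print(np.linalg.norm(p-h), np.degrees(np.arctan2(*(p-h)[::-1])))
```

```text
[0.47706455 0.24813168 0.1530848 ] [ 5.1947864  -0.56968527  0.9085767 ] [-16.24138347  27.54799663 -23.67694174 108.51507988  14.81019155
  46.82882688 -57.79964158] 0.165636992692866
0.17778408648852154 167.46256872096447
```

servo_tool(
  plan=[
    [0,0,0,0,0,0],
    [0,0,0,0,0,0],
    [0,0,0,0,0,0],
    [0,0,-0.4,0,0,0],
    [0,0,-0.8,0,0,0],
    [0,0,-0.8,0,0,0],
    [0,0,-0.6,0,0,0],
    [0,0,0,0,0,-0.4],
  ],
  grip=0.3,
)

```text
t: 15.73
tool_pos: [0.4763, 0.2488, 0.2346]
tool_rot: [[0.147, 0.989, 0.004], [0.989, -0.147, 0.002], [0.003, 0.004, -1.0]]
wrist_force: [0.4, 0.7, -0.0]
gripper_width: 0.348
grasp_force: 0.0
```

servo_tool(
  plan=[
    [0,0,0,0,0,-0.91],
    [0,0,0,0,0,-0.91],
    [0,0,0,0,0,-0.91],
    [0,0,0,0,0,-0.91],
    [0,0,0,0,0,-0.91],
    [0,0,0,0,0,-0.91],
    [0,0,0,0,0,-0.91],
    [0,0,0,0,0,-0.91],
  ],
)

```text
t: 16.4
tool_pos: [0.4749, 0.2475, 0.2309]
tool_rot: [[-0.425, 0.905, -0.001], [0.905, 0.425, -0.0], [-0.0, -0.001, -1.0]]
wrist_force: [0.9, -0.8, 0.1]
gripper_width: 0.349
grasp_force: 0.0
```

servo_tool(
  plan=[
    [0,0,0,0,0,-0.91],
    [0,0,0,0,0,-0.91],
    [0,0,0,0,0,-0.91],
    [0,0,0,0,0,-0.91],
    [0,0,0,0,0,-0.91],
    [0,0,0,0,0,-0.91],
    [0,0,0,0,0,-0.91],
    [0,0,0,0,0,-0.91],
  ],
)

```text
t: 17.07
tool_pos: [0.4749, 0.2475, 0.2309]
tool_rot: [[-0.853, 0.522, -0.001], [0.522, 0.853, -0.001], [0.0, -0.001, -1.0]]
wrist_force: [0.2, -0.4, -0.7]
gripper_width: 0.349
grasp_force: 0.0
```

servo_tool(
  plan=[
    [0,0,0,0,0,-0.91],
    [0,0,0,0,0,-0.91],
    [0,0,0,0,0,-0.91],
    [0,0,0,0,0,-0.91],
    [0,0,0,0,0,-0.91],
    [0,0,0,0,0,-0.91],
    [0,0,0,0,0,-0.4],
    [0,0,0,0,0,0],
  ],
  grip=-1,
)

```text
t: 17.73
tool_pos: [0.475, 0.2474, 0.2308]
tool_rot: [[-0.997, 0.083, -0.001], [0.083, 0.997, -0.0], [0.001, -0.001, -1.0]]
wrist_force: [1.3, -0.9, 0.3]
gripper_width: 1.002
grasp_force: 0.0
```

servo_tool(
  plan=[
    [-0.64,-0.75,0,0,0,0],
    [-0.64,-0.75,0,0,0,0],
    [-0.64,-0.75,0,0,0,0],
    [-0.64,-0.75,0,0,0,0],
    [-0.64,-0.75,0,0,0,0],
    [-0.64,-0.75,0,0,0,0],
    [0,0,0,0,0,0],
  ],
)

```text
t: 18.32
tool_pos: [0.5816, 0.0967, 0.2299]
tool_rot: [[-0.996, 0.094, -0.0], [0.094, 0.996, -0.003], [-0.0, -0.003, -1.0]]
wrist_force: [-0.3, -0.2, -0.1]
gripper_width: 1.005
grasp_force: 0.0
```

Run:
```python
from h import *
s=snap('wrist','w5');snap('top','top5');snap('scene','scene5'); go([.6515,.0095,.1],175.4);print(r.sense()['joint_positions'])
print(px(s,[.6515,.0095,.132]))
```

```text
tcp [0.5782 0.1038 0.2309] yaw 175.09 units [-2.71 -2.92  4.36] norm 5.91
 turn units tool z -0.07
[ 15.58628568  31.35759477 -48.37529272  95.01381645  25.31343116
  65.24520978  45.60619761]
(np.float64(168.2290891467573), np.float64(272.170538322068))
```

View pics/w5.png

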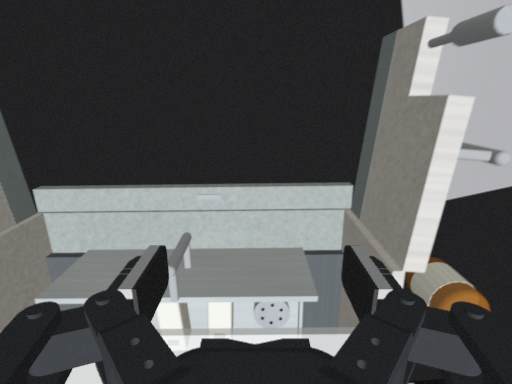

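Both doors stand open. The tray bar's top is near (170,272), as predicted.

servo_tool(
  plan=[
    [-0.68,-0.73,0,0,0,0],
    [-0.68,-0.73,0,0,0,0],
    [-0.68,-0.73,0,0,0,0],
    [-0.68,-0.73,0,0,0,0],
    [0,0,0,0,0,0],
    [0,0,0.6,0,0,0],
    [0,0,0.8,0,0,0],
    [0,0,0,0,0,0],
  ],
)

```text
t: 19.13
tool_pos: [0.6499, 0.0103, 0.1853]
tool_rot: [[-0.997, 0.083, -0.006], [0.083, 0.997, -0.0], [0.006, -0.001, -1.0]]
wrist_force: [0.2, -1.2, -0.4]
gripper_width: 0.997
grasp_force: 0.0
```

Run:
```python
from h import *
go([.6515,.0095,.102],175.4)
```

```text
tcp [0.6499 0.0103 0.1853] yaw 175.25 units [-0.07 -0.02  2.78] norm 2.78
 turn units tool z -0.03
```

servo_tool(
  plan=[
    [-0.02,0,0.7,0,0,0],
    [-0.02,0,0.7,0,0,0],
    [0,0,0.7,0,0,0],
    [0,0,0.7,0,0,0],
    [0,0,0,0,0,0],
    [0,0,0,0,0,0],
  ],
)

```text
t: 19.63
tool_pos: [0.6532, 0.0104, 0.1055]
tool_rot: [[-0.997, 0.083, -0.001], [0.083, 0.997, 0.0], [0.001, 0.0, -1.0]]
wrist_force: [-0.5, 0.1, 0.1]
gripper_width: 0.998
grasp_force: 0.0
```

servo_tool(
  plan=[
    [0,0,0,0,0,0],
    [0,0,0,0,0,0],
    [0,0,0,0,0,0],
    [0,0,0,0,0,0],
    [0,0,0,0,0,0],
    [0,0,0,0,0,0],
  ],
  grip=0.9,
)

```text
t: 20.13
tool_pos: [0.6538, 0.0093, 0.1054]
tool_rot: [[-0.996, 0.085, 0.0], [0.085, 0.996, 0.0], [-0.0, 0.0, -1.0]]
wrist_force: [-0.2, 3.7, 2.8]
gripper_width: 0.141
grasp_force: 5.0
```

servo_tool(
  plan=[
    [0.2,0,0,0,0,0],
    [0.4,0,0,0,0,0],
    [0.4,0,0,0,0,0],
    [0.4,0,0,0,0,0],
    [0.4,0,0,0,0,0],
    [0.4,0,0,0,0,0],
    [0.4,0,0,0,0,0],
    [0.4,0,0,0,0,0],
  ],
)

```text
t: 20.8
tool_pos: [0.564, 0.0175, 0.1055]
tool_rot: [[-0.996, 0.085, 0.002], [0.085, 0.996, 0.001], [-0.002, 0.001, -1.0]]
wrist_force: [3.5, 1.8, 1.6]
gripper_width: 0.106
grasp_force: 58.7
```

servo_tool(
  plan=[
    [0.4,0,0,0,0,0],
    [0.4,0,0,0,0,0],
    [0.4,0,0,0,0,0],
    [0.4,0,0,0,0,0],
    [0.3,0,0,0,0,0],
    [0.1,0,0,0,0,0],
    [0,0,0,0,0,0],
    [0,0,0,0,0,0],
  ],
)

```text
t: 21.47
tool_pos: [0.5044, 0.0223, 0.1054]
tool_rot: [[-0.996, 0.085, 0.0], [0.085, 0.996, 0.0], [-0.0, 0.0, -1.0]]
wrist_force: [-1.1, 2.0, 7.7]
gripper_width: 0.106
grasp_force: 60.2
```

servo_tool(
  plan=[
    [0.12,0,0,0,0,0],
    [0,0,0,0,0,0],
    [0,0,0,0,0,0],
  ],
)

```text
t: 21.72
tool_pos: [0.5043, 0.0224, 0.1055]
tool_rot: [[-0.996, 0.086, 0.006], [0.086, 0.996, 0.002], [-0.006, 0.002, -1.0]]
wrist_force: [13.3, -0.5, -5.9]
gripper_width: 0.103
grasp_force: 59.6
```

servo_tool(
  plan=[
    [0,0,0,0,0,0],
    [0,0,0,0,0,0],
    [0,0,0,0,0,0],
    [0,0,-0.6,0,0,0],
    [0,0,-0.9,0,0,0],
    [0,0,-0.9,0,0,0],
    [0,0,-0.9,0,0,0],
    [0,0,-0.9,0,0,0],
  ],
  grip=-1,
)

```text
t: 22.38
tool_pos: [0.4998, 0.0223, 0.232]
tool_rot: [[-0.996, 0.084, -0.002], [0.084, 0.996, -0.0], [0.002, -0.0, -1.0]]
wrist_force: [0.6, -0.5, -0.5]
gripper_width: 1.002
grasp_force: 0.0
```

servo_tool(
  plan=[
    [0,0,-0.5,0,0,0],
    [0,0,0,0,0,0],
    [0,0,0,0,0,0],
  ],
)

```text
t: 22.63
tool_pos: [0.5005, 0.0221, 0.2463]
tool_rot: [[-0.996, 0.085, 0.001], [0.085, 0.996, -0.001], [-0.001, -0.001, -1.0]]
wrist_force: [-1.2, 0.3, -0.4]
gripper_width: 0.999
grasp_force: 0.0
```

Run:
```python
from h import *
w=snap('wrist','w6');t=snap('top','top6');s=snap('scene','scene6'); q=r.sense();print(q['tool_pos'])
a=cv2.imread('pics/scene6.png')[130:260,150:320]; a=cv2.resize(a,(792,606))[:590]
b=cv2.imread('pics/top6.png')[100:230,130:300]
im=np.vstack([cv2.resize(cv2.imread('pics/scene6.png')[120:240,140:330],(475,300)),cv2.resize(cv2.imread('pics/top6.png')[110:230,130:320],(475,300))])
cv2.imwrite('pics/v6.png',im)
```

```text
[0.49984805 0.02197953 0.2448738 ]
```

View pics/v6.png

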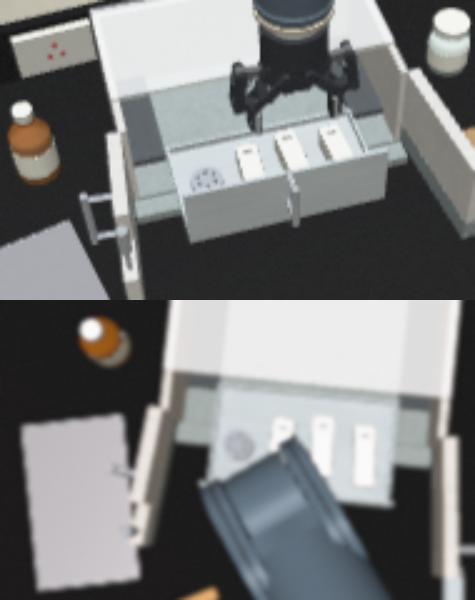

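View pics/w6.png

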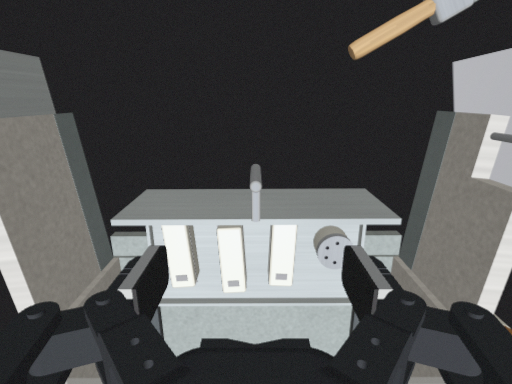

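The tray is fully out and hit its stop. In the wrist view three cases lie near (180,255), (232,258) and (283,255), with the tub at (333,252). The panel hides their fronts, so I'll move over the tray and measure.

servo_tool(
  plan=[
    [-0.8,0,0,0,0,0],
    [-0.8,0,0,0,0,0],
    [-0.8,0,0,0,0,0],
    [-0.8,0,0,0,0,0],
    [-0.4,0,0,0,0,0],
    [0,0,0,0,0,0],
    [0,0,0,0,0,0],
  ],
)

```text
t: 23.37
tool_pos: [0.6077, 0.0135, 0.2444]
tool_rot: [[-0.996, 0.084, -0.003], [0.084, 0.996, 0.001], [0.003, 0.0, -1.0]]
wrist_force: [0.4, 0.3, 0.6]
gripper_width: 0.998
grasp_force: 0.0
```

```bash
cat >> h.py <<'E'
def cases(s,z=.066,roi=None,show=None):
    im=s['color'].astype(int); R,G,B=im[...,0],im[...,1],im[...,2]
    m=((R>195)&(R-B>6)).astype(np.uint8)*255
    if roi: k=np.zeros_like(m);k[roi[1]:roi[3],roi[0]:roi[2]]=1;m*=k
    m=cv2.morphologyEx(m,cv2.MORPH_CLOSE,np.ones((5,5)))
    if show: cv2.imwrite(show,m)
    out=[]
    for c in cv2.findContours(m,cv2.RETR_EXTERNAL,cv2.CHAIN_APPROX_NONE)[0]:
        if cv2.contourArea(c)<150: continue
        P=np.array([onz(s,u,v,z)[:2] for u,v in c[:,0]],np.float32)
        (x,y),(w,h),a=cv2.minAreaRect(P*1000)
        if w<h: w,h,a=h,w,a+90
        a=(a+90)%180-90
        out.append((x/1e3,y/1e3,w,h,a)); print('rect c=(%.4f %.4f) %.0fx%.0f yaw %.1f'%(x/1e3,y/1e3,w,h,a),'px',c[:,0].mean(0).round(),'cab',C([x/1e3,y/1e3,0])[:2].round(4))
    return out
E
python3 - <<'E'
from h import *
w=snap('wrist','w7');t=snap('top','top7');q=r.sense();print(q['tool_pos'])
print('wrist');cases(w,roi=(0,0,512,330)); print('top');cases(t,roi=(205,140,310,240))
im=t['color'].astype(int);m=((im.min(2)>110)&(im.max(2)<235)&(im[...,2]>=im[...,0])).astype(np.uint8);m[:,:120]=0;m[:,190:]=0;m[:140]=0;m[240:]=0
m=cv2.morphologyEx(m,cv2.MORPH_OPEN,np.ones((5,5)))
c=max(cv2.findContours(m,0,2)[0],key=cv2.contourArea);P=np.array([onz(t,u,v,.003)[:2] for u,v in c[:,0]],np.float32)*1000;print('mat',cv2.minAreaRect(P))
cv2.imwrite('pics/v7.png',cv2.cvtColor(w['color'],cv2.COLOR_RGB2BGR))
E
```

```text
[0.60715595 0.01350392 0.24532921]
wrist
top
mat ((570.0042724609375, 521.3848266601562), (24.09389877319336, 19.885860443115234), 2.2993011474609375)
```

View pics/v7.png

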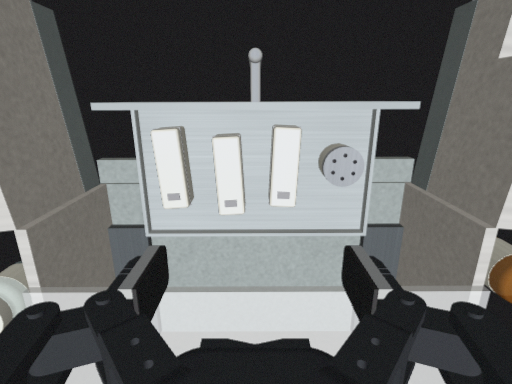

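Very clear view: the case tops are at (171,168), (229,176) and (286,166), and the tub is at (344,166). I need to tune the mask.

```bash
python3 - <<'E'
from h import *
w=load('w7');t=load('top7')
for u,v in((171,150),(229,160),(286,150),(200,170),(250,200),(120,150)): print(w['color'][v,u])
for u,v in((232,215),(240,215),(255,200),(276,190),(160,180),(160,200),(165,215)): print('t',t['color'][v,u])
E
sed -i "s/m=((R>195)&(R-B>6))/m=((R>220)\&(R>=B-1))/" h.py
python3 - <<'E'
from h import *
w=load('w7');cases(w,roi=(90,110,420,230),show='pics/m.png')
t=load('top7')
g=cv2.inRange(t['color'],(100,100,100),(225,225,235)); g[:,:125]=0;g[:,188]=0;g[:,189:]=0;g[:145]=0;g[240:]=0
cs=cv2.findContours(g,0,1)[0]
for c in sorted(cs,key=cv2.contourArea)[-2:]:
    P=np.array([onz(t,u,v,.003)[:2] for u,v in c[:,0]],np.float32)*1000;print('mat',cv2.boundingRect(c),cv2.minAreaRect(P))
E
```

```text
[233 235 235]
[233 235 235]
[233 235 236]
[191 199 202]
[193 201 204]
[34 32 33]
t [29 27 28]
t [28 27 27]
t [74 85 95]
t [100 116 130]
t [196 191 196]
t [199 194 198]
t [203 197 201]
rect c=(0.6083 -0.0801) 69x27 yaw -0.4 px [171. 174.] cab [-0.0228 -0.0941]
rect c=(0.6167 -0.0166) 79x27 yaw -1.6 px [227. 181.] cab [-0.0195 -0.0301]
mat (175, 233, 13, 7) ((347.36907958984375, 281.82684326171875), (23.370149612426758, 47.11865234375), 1.3696073293685913)
mat (139, 155, 49, 71) ((526.8663330078125, 348.84130859375), (265.272705078125, 194.22833251953125), 7.88178014755249)
```

```bash
sed -i "s/m=((R>220)&(R>=B-1))/m=((R>thr))/; s/def cases(s,z=.066,/def cases(s,z=.066,thr=216,/; s/np.ones((5,5)))$/np.ones((3,3)))/" h.py
python3 - <<'E'
from h import *
w=load('w7')
cases(w,roi=(90,112,420,230))
p=onz(w,344,164,.064);print('tub',p,C(p)); p=onz(w,255.5,55,.132);print('handle',p,C(p))
E
```

```text
rect c=(0.6131 -0.0167) 87x27 yaw -1.4 px [228. 175.] cab [-0.0231 -0.0305]
rect c=(0.5997 -0.0799) 87x27 yaw -0.7 px [169. 168.] cab [-0.0313 -0.0946]
rect c=(0.6085 0.0461) 87x27 yaw -7.1 px [285. 167.] cab [-0.0327  0.0317]
tub [0.60976772 0.11094365 0.064     ] [-0.0367298   0.09642347  0.064     ]
handle [0.50101973 0.02262826 0.132     ] [-0.13797515 -0.00040168  0.132     ]
```

servo_tool(
  plan=[
    [0,-0.78,0,0,0,0],
    [0,-0.78,0,0,0,0],
    [0,-0.78,0,0,0,0],
    [0,-0.78,0,0,0,0],
    [0,0,0,0,0,-0.9],
    [0,0,0,0,0,0],
    [0,0,0,0,0,0],
  ],
  grip=-0.04,
)

```text
t: 24.05
tool_pos: [0.5997, -0.0796, 0.2462]
tool_rot: [[-1.0, 0.014, -0.0], [0.014, 1.0, 0.0], [0.0, 0.0, -1.0]]
wrist_force: [-0.1, 0.6, -0.5]
gripper_width: 0.523
grasp_force: 0.0
```

Run:
```python
from h import *
go([.5997,-.0799,.035],179.3); print(r.sense()['gripper_width'])
```

```text
tcp [ 0.5997 -0.0796  0.2462] yaw 179.2 units [-0.   -0.01  7.04] norm 7.04
 turn units tool z -0.02
0.5229850138974965
```

servo_tool(
  plan=[
    [0,0,1,0,0,0],
    [0,0,1,0,0,0],
    [0,0,1,0,0,0],
    [0,0,1,0,0,0],
    [0,0,1,0,0,0],
    [0,0,0.7,0,0,0],
    [0,0,0,0,0,0],
    [0,0,0,0,0,0],
  ],
)

```text
t: 24.72
tool_pos: [0.5998, -0.0787, 0.0749]
tool_rot: [[-1.0, 0.012, -0.002], [0.012, 1.0, 0.001], [0.002, 0.001, -1.0]]
wrist_force: [0.7, -0.5, 0.3]
gripper_width: 0.517
grasp_force: 0.0
```

servo_tool(
  plan=[
    [0,0,0.5,0,0,0],
    [0,0,0.5,0,0,0],
    [0,0,0.3,0,0,0],
    [0,0,0,0,0,0],
    [0,0,0,0,0,0],
  ],
)

```text
t: 25.13
tool_pos: [0.6008, -0.0796, 0.0371]
tool_rot: [[-1.0, 0.013, 0.001], [0.013, 1.0, 0.0], [-0.001, 0.0, -1.0]]
wrist_force: [0.9, 0.6, -0.2]
gripper_width: 0.522
grasp_force: 0.0
```

servo_tool(
  plan=[
    [0,0,0,0,0,0],
    [0,0,0,0,0,0],
    [0,0,0,0,0,0],
    [0,0,0,0,0,0],
  ],
  grip=0.29,
)

```text
t: 25.47
tool_pos: [0.6007, -0.0801, 0.0366]
tool_rot: [[-1.0, 0.013, 0.001], [0.013, 1.0, -0.0], [-0.001, -0.0, -1.0]]
wrist_force: [0.5, 0.2, -0.4]
gripper_width: 0.357
grasp_force: 0.0
```

servo_tool(
  plan=[
    [0,0,0,0,0,0],
    [0,0,0,0,0,0],
    [0,0,0,0,0,0],
  ],
  grip=0.32,
)

```text
t: 25.72
tool_pos: [0.6007, -0.0801, 0.0366]
tool_rot: [[-1.0, 0.013, 0.001], [0.013, 1.0, -0.0], [-0.001, -0.0, -1.0]]
wrist_force: [-1.2, -1.5, 5.6]
gripper_width: 0.348
grasp_force: 27.6
```

servo_tool(
  plan=[
    [0,0,-0.3,0,0,0],
    [0,0,-0.8,0,0,0],
    [0,0,-1,0,0,0],
    [0,0,-1,0,0,0],
    [0,0,-1,0,0,0],
    [0,0,-1,0,0,0],
    [0,0,-1,0,0,0],
    [0,0,-0.9,0,0,0],
  ],
  grip=0.325,
)

```text
t: 26.38
tool_pos: [0.6, -0.0798, 0.2484]
tool_rot: [[-1.0, 0.012, 0.001], [0.012, 1.0, 0.0], [-0.001, 0.0, -1.0]]
wrist_force: [1.1, -0.4, -0.8]
gripper_width: 0.347
grasp_force: 33.5
```

servo_tool(
  plan=[
    [0.02,0.5,0,0,0,0],
    [0.02,0.8,0,0,0,0],
    [0.02,0.8,0,0,0,0],
    [0.02,0.8,0,0,0,0],
    [0.02,0.8,0,0,0,0],
    [0.02,0.8,0,0,0,0],
    [0.02,0.8,0,0,0,0],
    [0.02,0.8,0,0,0,0],
  ],
)

```text
t: 27.05
tool_pos: [0.5972, 0.1043, 0.246]
tool_rot: [[-1.0, 0.012, -0.001], [0.012, 1.0, -0.0], [0.001, -0.0, -1.0]]
wrist_force: [0.5, -0.6, -0.9]
gripper_width: 0.343
grasp_force: 33.5
```

servo_tool(
  plan=[
    [0.02,0.8,0,0,0,0],
    [0.02,0.8,0,0,0,0],
    [0.02,0.8,0,0,0,0],
    [0.02,0.8,0,0,0,0],
    [0.02,0.8,0,0,0,0],
    [0.02,0.8,0,0,0,0],
    [0.02,0.8,0,0,0,0],
    [0.02,0.8,0,0,0,0],
  ],
)

```text
t: 27.72
tool_pos: [0.5949, 0.2963, 0.2459]
tool_rot: [[-1.0, 0.012, -0.001], [0.012, 1.0, -0.0], [0.001, -0.0, -1.0]]
wrist_force: [0.3, 0.6, -0.4]
gripper_width: 0.344
grasp_force: 33.5
```

servo_tool(
  plan=[
    [0,0.8,0,0,0,0],
    [0,0.8,0,0,0,0],
    [0,0.8,0,0,0,0],
    [0,0.7,0,0,0,0],
    [0,0,0,0,0,0.87],
    [0,0,0,0,0,0.87],
    [0,0,0,0,0,0.87],
    [0,0,0,0,0,0.87],
  ],
)

```text
t: 28.38
tool_pos: [0.596, 0.3884, 0.2457]
tool_rot: [[-0.957, 0.289, -0.001], [0.289, 0.957, -0.0], [0.001, -0.0, -1.0]]
wrist_force: [0.2, 0.3, -0.5]
gripper_width: 0.346
grasp_force: 33.5
```

servo_tool(
  plan=[
    [0,0,0,0,0,0.87],
    [0,0,0,0,0,0.87],
    [0,0,0,0,0,0.87],
    [0,0,0,0,0,0.87],
    [0,0,0,0,0,0.87],
    [0,0,0,0,0,0.87],
    [0,0,0,0,0,0.87],
    [0,0,0,0,0,0.87],
  ],
)

```text
t: 29.05
tool_pos: [0.596, 0.3882, 0.2458]
tool_rot: [[-0.659, 0.752, -0.001], [0.752, 0.659, -0.0], [0.001, -0.001, -1.0]]
wrist_force: [-0.7, -0.5, -0.9]
gripper_width: 0.345
grasp_force: 33.5
```

servo_tool(
  plan=[
    [0,0,0,0,0,0.87],
    [0,0,0,0,0,0.87],
    [0,0,0,0,0,0.87],
    [0,0,0,0,0,0.87],
    [0,0,0,0,0,0.87],
    [0,0,0,0,0,0.87],
    [0,0,0,0,0,0.87],
    [0,0,0,0,0,0.87],
  ],
)

```text
t: 29.72
tool_pos: [0.596, 0.3882, 0.2458]
tool_rot: [[-0.162, 0.987, -0.001], [0.987, 0.162, -0.0], [0.0, -0.001, -1.0]]
wrist_force: [0.2, -0.5, -0.3]
gripper_width: 0.346
grasp_force: 33.5
```

Run:
```python
from h import *
go([.5977,.3891,.013],99.5); print(r.sense()['joint_positions'])
w=snap('wrist','w8'); cases(w,z=.26,thr=205)
t=snap('top','top8'); im=np.vstack([w['color'][:300,:],]); b=t['color'][110:240,110:330]
cv2.imwrite('pics/v8.png',cv2.cvtColor(np.hstack([cv2.resize(w['color'],(400,300)),cv2.resize(t['color'][100:235,120:300],(400,300))]),cv2.COLOR_RGB2BGR))
```

```text
tcp [0.596  0.3882 0.2458] yaw 99.35 units [0.02 0.07 7.76] norm 7.76
 turn units tool z -0.03
[-22.66955887  37.42964753 -27.17168584  73.93986327  16.86841683
  72.58819525 -40.69586754]
rect c=(0.6752 0.3925) 12x11 yaw 17.7 px [413. 278.] cab [0.0057 0.3823]
rect c=(0.5975 0.3860) 87x30 yaw -80.6 px [254. 261.] cab [-0.0712  0.3696]
rect c=(0.6388 0.4980) 19x18 yaw 8.3 px [408.  27.] cab [-0.0391  0.4846]
```

View pics/v8.png

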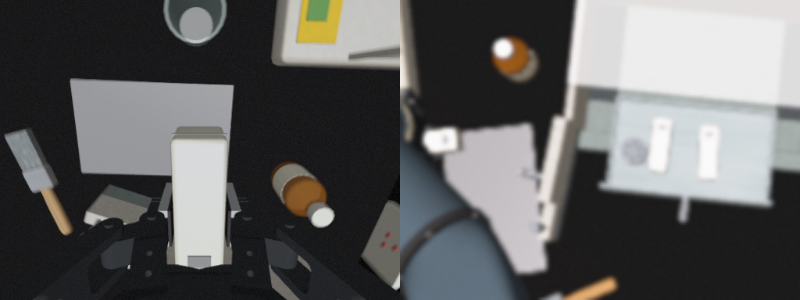

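The case is held straight in the grip. In the wrist view (400→512 px scale) the mat corners are about (90,101), (300,110) and (102,222), and the bottle is to the right of the gripper.

Run:
```python
from h import *
w=load('w8');t=load('top8')
for n,u,v in(('UL',90,101),('UR',299,109),('LL',103,222)): print(n,onz(w,u,v,.003))
for n,u,v in(('topUL',139.5,160),('topBL',146,226)): print(n,onz(t,u,v,.003))
g=w['color'].astype(int).mean(2); 
print(onz(w,365,220,.0),onz(w,360,214,.03), 'bottle top view',onz(t,165,122,.09), onz(t,176,131,.0))
```

```text
UL [0.38595135 0.42644384 0.003     ]
UR [0.64131523 0.45882547 0.003     ]
LL [0.40373297 0.26627873 0.003     ]
topUL [0.64290361 0.45656863 0.003     ]
topBL [0.3831269  0.42099841 0.003     ]
[0.76366987 0.32712098 0.        ] [0.741239   0.34465417 0.03      ] bottle top view [0.77700107 0.33646009 0.09      ] [0.76232123 0.31605605 0.        ]
```

servo_tool(
  plan=[
    [0,0,0.7,0,0,0],
    [0,0,1,0,0,0],
    [0,0,1,0,0,0],
    [0,0,1,0,0,0],
    [0,0,1,0,0,0],
    [0,0,1,0,0,0],
    [0,0,0.8,0,0,0],
    [0,0,0.5,0,0,0],
  ],
)

```text
t: 30.48
tool_pos: [0.5951, 0.3871, 0.0327]
tool_rot: [[-0.168, 0.986, -0.004], [0.986, 0.168, -0.002], [-0.001, -0.004, -1.0]]
wrist_force: [-0.3, -0.5, -0.4]
gripper_width: 0.346
grasp_force: 33.5
```

servo_tool(
  plan=[
    [0,0,0.4,0,0,0],
    [0,0,0.2,0,0,0],
    [0,0,0.1,0,0,0],
    [0,0,0.05,0,0,0],
    [0,0,0,0,0,0],
    [0,0,0,0,0,0],
  ],
)

```text
t: 30.98
tool_pos: [0.5972, 0.3884, 0.0146]
tool_rot: [[-0.165, 0.986, 0.001], [0.986, 0.165, 0.001], [0.001, 0.001, -1.0]]
wrist_force: [-0.3, 0.3, -1.0]
gripper_width: 0.348
grasp_force: 33.5
```

servo_tool(
  plan=[
    [0,0,0.07,0,0,0],
    [0,0,0.05,0,0,0],
    [0,0,0,0,0,0],
    [0,0,0,0,0,0],
  ],
)

```text
t: 31.32
tool_pos: [0.5967, 0.388, 0.0099]
tool_rot: [[-0.165, 0.986, -0.0], [0.986, 0.165, -0.0], [-0.0, -0.0, -1.0]]
wrist_force: [0.0, 0.2, -1.6]
gripper_width: 0.345
grasp_force: 33.5
```

servo_tool(
  plan=[
    [0,0,0,0,0,0],
    [0,0,0,0,0,0],
    [0,0,0,0,0,0],
    [0,0,-0.3,0,0,0],
    [0,0,-0.8,0,0,0],
    [0,0,-1,0,0,0],
    [0,0,-1,0,0,0],
    [0,0,-1,0,0,0],
  ],
  grip=-0.04,
)

```text
t: 31.98
tool_pos: [0.5965, 0.3881, 0.135]
tool_rot: [[-0.165, 0.986, -0.0], [0.986, 0.165, 0.0], [0.0, 0.0, -1.0]]
wrist_force: [0.9, 1.4, -0.3]
gripper_width: 0.519
grasp_force: 0.0
```

servo_tool(
  plan=[
    [0,0,-1,0,0,0],
    [0,0,-1,0,0,0],
    [0,0,-1,0,0,0],
    [0,0,-0.8,0,0,0],
    [0,0,0,0,0,-0.9],
    [0,0,0,0,0,-0.9],
    [0,0,0,0,0,-0.9],
    [0,0,0,0,0,-0.9],
  ],
)

```text
t: 32.65
tool_pos: [0.5966, 0.388, 0.248]
tool_rot: [[-0.442, 0.897, 0.001], [0.897, 0.442, 0.0], [0.0, 0.001, -1.0]]
wrist_force: [-0.6, 0.3, -0.8]
gripper_width: 0.521
grasp_force: 0.0
```

servo_tool(
  plan=[
    [0,0,0,0,0,-0.9],
    [0,0,0,0,0,-0.9],
    [0,0,0,0,0,-0.9],
    [0,0,0,0,0,-0.9],
    [0,0,0,0,0,-0.9],
    [0,0,0,0,0,-0.9],
    [0,0,0,0,0,-0.9],
    [0,0,0,0,0,-0.9],
  ],
)

```text
t: 33.32
tool_pos: [0.5966, 0.3879, 0.2478]
tool_rot: [[-0.859, 0.512, 0.0], [0.512, 0.859, 0.0], [-0.0, 0.0, -1.0]]
wrist_force: [-0.2, 0.6, 0.6]
gripper_width: 0.519
grasp_force: 0.0
```

servo_tool(
  plan=[
    [0,0,0,0,0,-0.9],
    [0,0,0,0,0,-0.9],
    [0,0,0,0,0,-0.9],
    [0,0,0,0,0,-0.9],
    [0,0,0,0,0,-0.9],
    [0,0,0,0,0,-0.9],
    [0,0,0,0,0,-0.9],
    [0,0,0,0,0,0],
  ],
)

```text
t: 33.98
tool_pos: [0.5967, 0.3878, 0.2476]
tool_rot: [[-0.999, 0.034, 0.0], [0.034, 0.999, 0.0], [-0.0, 0.0, -1.0]]
wrist_force: [0.3, 0.7, 0.7]
gripper_width: 0.518
grasp_force: 0.0
```

Run:
```python
from h import *
w=snap('wrist','w9'); print('held mat:');cases(w,z=.039,roi=(0,0,512,330))
go([.61,.035,.246],178.6)
```

```text
held mat:
rect c=(0.7698 0.6191) 203x172 yaw -85.6 px [439. 269.] cab [0.0817 0.6159]
rect c=(0.5973 0.3888) 87x28 yaw -80.5 px [256. 164.] cab [-0.0717  0.3724]
tcp [0.5967 0.3879 0.2475] yaw 177.82 units [ -0.89 -11.74   0.05] norm 11.77
 turn units tool z -0.17
```

servo_tool(
  plan=[
    [-0.06,-0.86,0,0,0,0],
    [-0.06,-0.86,0,0,0,0],
    [-0.06,-0.86,0,0,0,0],
    [-0.06,-0.86,0,0,0,0],
    [-0.06,-0.86,0,0,0,0],
    [-0.06,-0.86,0,0,0,0],
    [-0.06,-0.86,0,0,0,0],
    [-0.06,-0.86,0,0,0,0],
  ],
)

```text
t: 34.7
tool_pos: [0.6034, 0.1799, 0.2474]
tool_rot: [[-0.999, 0.04, 0.001], [0.04, 0.999, -0.0], [-0.001, -0.0, -1.0]]
wrist_force: [-0.1, -0.1, -0.9]
gripper_width: 0.523
grasp_force: 0.0
```

servo_tool(
  plan=[
    [-0.06,-0.86,0,0,0,0],
    [-0.06,-0.86,0,0,0,0],
    [-0.06,-0.86,0,0,0,0],
    [-0.06,-0.86,0,0,0,0],
    [-0.06,-0.86,0,0,0,0],
    [0,-0.5,0,0,0,0],
    [0,0,0,0,0,0],
    [0,0,0,0,0,0],
  ],
)

```text
t: 35.37
tool_pos: [0.6072, 0.0361, 0.2472]
tool_rot: [[-0.999, 0.041, 0.0], [0.041, 0.999, -0.0], [-0.0, -0.0, -1.0]]
wrist_force: [-0.5, 0.4, 0.1]
gripper_width: 0.523
grasp_force: 0.0
```

Run:
```python
from h import *
w=snap('wrist','w10'); c=cases(w,roi=(90,112,420,230))
p=min(c,key=lambda a:a[1]); go([p[0],p[1],.036],180+p[4]); p=onz(w,255.5,55,.132)
```

```text
rect c=(0.6236 0.0661) 87x27 yaw -5.7 px [283. 180.] cab [-0.0193  0.0529]
rect c=(0.6132 -0.0161) 86x27 yaw -1.6 px [208. 174.] cab [-0.023 -0.03 ]
tcp [0.6072 0.0375 0.2474] yaw 177.8 units [-0.27 -1.78  7.04] norm 7.27
 turn units tool z -0.13
```

The left case has been knocked to (0.624, 0.066); the middle one hasn't moved. I'll take the middle one next.

servo_tool(
  plan=[
    [-0.13,-0.89,0,0,0,0],
    [-0.14,-0.89,0,0,0,-0.13],
    [0,0,0,0,0,0],
    [0,0,1,0,0,0],
    [0,0,1,0,0,0],
    [0,0,1,0,0,0],
    [0,0,1,0,0,0],
    [0,0,1,0,0,0],
  ],
)

```text
t: 36.08
tool_pos: [0.6134, -0.0148, 0.096]
tool_rot: [[-1.0, 0.026, 0.001], [0.026, 1.0, 0.001], [-0.001, 0.001, -1.0]]
wrist_force: [0.4, 0.5, -0.7]
gripper_width: 0.521
grasp_force: 0.0
```

servo_tool(
  plan=[
    [0,0,0.6,0,0,0],
    [0,0,0.5,0,0,0],
    [0,0,0.5,0,0,0],
    [0,0,0.4,0,0,0],
    [0,0,0,0,0,0],
    [0,0,0,0,0,0],
  ],
)

```text
t: 36.58
tool_pos: [0.6132, -0.0156, 0.0368]
tool_rot: [[-1.0, 0.026, -0.001], [0.026, 1.0, 0.0], [0.001, 0.0, -1.0]]
wrist_force: [0.3, -0.6, 0.1]
gripper_width: 0.518
grasp_force: 0.0
```

servo_tool(
  plan=[
    [0,0,0,0,0,0],
    [0,0,0,0,0,0],
    [0,0,0,0,0,0],
    [0,0,0,0,0,0],
  ],
  grip=0.29,
)

```text
t: 36.92
tool_pos: [0.6139, -0.0165, 0.0377]
tool_rot: [[-1.0, 0.027, 0.001], [0.027, 1.0, 0.0], [-0.001, 0.0, -1.0]]
wrist_force: [-0.5, 1.5, 0.6]
gripper_width: 0.352
grasp_force: 0.4
```

servo_tool(
  plan=[
    [0,0,0,0,0,0],
    [0,0,0,0,0,0],
    [0,0,0,0,0,0],
  ],
  grip=0.325,
)

```text
t: 37.17
tool_pos: [0.6139, -0.0165, 0.0378]
tool_rot: [[-1.0, 0.027, 0.001], [0.027, 1.0, 0.0], [-0.001, 0.0, -1.0]]
wrist_force: [-1.4, -0.1, 6.5]
gripper_width: 0.348
grasp_force: 33.0
```

servo_tool(
  plan=[
    [0,0,-0.3,0,0,0],
    [0,0,-0.8,0,0,0],
    [0,0,-1,0,0,0],
    [0,0,-1,0,0,0],
    [0,0,-1,0,0,0],
    [0,0,-1,0,0,0],
    [0,0,-1,0,0,0],
    [0,0,-0.9,0,0,0],
  ],
)

```text
t: 37.83
tool_pos: [0.613, -0.0166, 0.2494]
tool_rot: [[-1.0, 0.026, 0.001], [0.026, 1.0, 0.0], [-0.001, 0.0, -1.0]]
wrist_force: [0.3, -0.2, -0.7]
gripper_width: 0.344
grasp_force: 32.9
```

servo_tool(
  plan=[
    [0.2,0.5,0,0,0,0],
    [0.2,0.8,0,0,0,0],
    [0.2,0.8,0,0,0,0],
    [0.2,0.8,0,0,0,0],
    [0.2,0.8,0,0,0,0],
    [0.2,0.8,0,0,0,0],
    [0.2,0.8,0,0,0,0],
    [0.2,0.8,0,0,0,0],
  ],
)

```text
t: 38.5
tool_pos: [0.5695, 0.1684, 0.2474]
tool_rot: [[-1.0, 0.026, -0.0], [0.026, 1.0, -0.0], [0.0, -0.0, -1.0]]
wrist_force: [-0.4, 0.1, -0.5]
gripper_width: 0.347
grasp_force: 32.9
```

servo_tool(
  plan=[
    [0.2,0.8,0,0,0,0],
    [0.2,0.8,0,0,0,0],
    [0.2,0.8,0,0,0,0],
    [0.2,0.8,0,0,0,0],
    [0.2,0.8,0,0,0,0],
    [0.2,0.8,0,0,0,0],
    [0.2,0.8,0,0,0,0],
    [0.2,0.8,0,0,0,0],
  ],
)

```text
t: 39.17
tool_pos: [0.5267, 0.3615, 0.2473]
tool_rot: [[-1.0, 0.026, -0.0], [0.026, 1.0, -0.0], [0.0, -0.0, -1.0]]
wrist_force: [-0.1, -0.2, -0.7]
gripper_width: 0.348
grasp_force: 32.9
```

servo_tool(
  plan=[
    [0.1,0.57,0,0,0,0],
    [0,0,0,0,0,0.86],
    [0,0,0,0,0,0.86],
    [0,0,0,0,0,0.86],
    [0,0,0,0,0,0.86],
    [0,0,0,0,0,0.86],
    [0,0,0,0,0,0.86],
    [0,0,0,0,0,0.86],
  ],
)

```text
t: 39.83
tool_pos: [0.5244, 0.3776, 0.2473]
tool_rot: [[-0.872, 0.489, -0.0], [0.489, 0.872, -0.0], [0.0, -0.0, -1.0]]
wrist_force: [-0.3, -0.3, 0.3]
gripper_width: 0.347
grasp_force: 32.9
```

servo_tool(
  plan=[
    [0,0,0,0,0,0.86],
    [0,0,0,0,0,0.86],
    [0,0,0,0,0,0.86],
    [0,0,0,0,0,0.86],
    [0,0,0,0,0,0.86],
    [0,0,0,0,0,0.86],
    [0,0,0,0,0,0.86],
    [0,0,0,0,0,0.86],
  ],
)

```text
t: 40.5
tool_pos: [0.5244, 0.3776, 0.2474]
tool_rot: [[-0.487, 0.873, -0.0], [0.873, 0.487, -0.0], [0.0, -0.0, -1.0]]
wrist_force: [0.0, 0.1, -1.1]
gripper_width: 0.346
grasp_force: 32.9
```

servo_tool(
  plan=[
    [0,0,0,0,0,0.86],
    [0,0,0,0,0,0.86],
    [0,0,0,0,0,0.86],
    [0,0,0,0,0,0.86],
    [0,0,0,0,0,0.86],
    [0,0,0,0,0,0],
    [0,0,0,0,0,0],
  ],
)

```text
t: 41.08
tool_pos: [0.5244, 0.3778, 0.2472]
tool_rot: [[-0.17, 0.985, -0.0], [0.985, 0.17, -0.0], [-0.0, -0.0, -1.0]]
wrist_force: [-0.4, -0.0, -0.4]
gripper_width: 0.344
grasp_force: 32.9
```

Run:
```python
from h import *
w=snap('wrist','w11'); print('on mat');cases(w,z=.039,roi=(300,0,512,300)); print('held');cases(w,z=.275,roi=(180,140,330,330))
go([.5257,.378,.0115],99.4); print(r.sense()['joint_positions'])
```

```text
on mat
held
tcp [0.5245 0.3778 0.2472] yaw 99.8 units [-0.    0.04  7.86] norm 7.86
 turn units tool z 0.09
[-23.07501366  31.59766389 -28.3395564   85.009771    15.63181127
  67.34207532 -44.10382312]
```

servo_tool(
  plan=[
    [0,0,0.7,0,0,0],
    [0,0,1,0,0,0],
    [0,0,1,0,0,0],
    [0,0,1,0,0,0],
    [0,0,1,0,0,0],
    [0,0,1,0,0,0],
    [0,0,0.8,0,0,0],
    [0,0,0.5,0,0,0],
  ],
)

```text
t: 41.8
tool_pos: [0.5236, 0.3769, 0.034]
tool_rot: [[-0.17, 0.985, -0.003], [0.985, 0.17, -0.002], [-0.001, -0.003, -1.0]]
wrist_force: [-0.2, -0.1, -0.7]
gripper_width: 0.343
grasp_force: 32.9
```

servo_tool(
  plan=[
    [0,0,0.4,0,0,0],
    [0,0,0.2,0,0,0],
    [0,0,0.1,0,0,0],
    [0,0,0.08,0,0,0],
    [0,0,0.06,0,0,0],
    [0,0,0,0,0,0],
    [0,0,0,0,0,0],
  ],
)

```text
t: 42.38
tool_pos: [0.5251, 0.3782, 0.0125]
tool_rot: [[-0.168, 0.986, 0.001], [0.986, 0.168, 0.001], [0.001, 0.001, -1.0]]
wrist_force: [-0.2, -0.2, -0.3]
gripper_width: 0.347
grasp_force: 32.9
```

servo_tool(
  plan=[
    [0,0,0.05,0,0,0],
    [0,0,0,0,0,0],
    [0,0,0,0,0,0],
  ],
)

```text
t: 42.63
tool_pos: [0.5251, 0.3783, 0.0108]
tool_rot: [[-0.168, 0.986, 0.001], [0.986, 0.168, 0.001], [0.001, 0.001, -1.0]]
wrist_force: [-0.1, -0.2, 3.6]
gripper_width: 0.344
grasp_force: 33.4
```

servo_tool(
  plan=[
    [0,0,0,0,0,0],
    [0,0,0,0,0,0],
    [0,0,0,0,0,0],
    [0,0,-0.3,0,0,0],
    [0,0,-0.8,0,0,0],
    [0,0,-1,0,0,0],
    [0,0,-1,0,0,0],
    [0,0,-1,0,0,0],
  ],
  grip=-0.04,
)

```text
t: 43.3
tool_pos: [0.5244, 0.3779, 0.135]
tool_rot: [[-0.168, 0.986, -0.0], [0.986, 0.168, 0.0], [0.0, -0.0, -1.0]]
wrist_force: [0.6, 0.5, -0.6]
gripper_width: 0.521
grasp_force: 0.0
```

servo_tool(
  plan=[
    [0,0,-1,0,0,0],
    [0,0,-1,0,0,0],
    [0,0,-1,0,0,0],
    [0,0,-0.8,0,0,0],
    [0,0,0,0,0,-0.9],
    [0,0,0,0,0,-0.9],
    [0,0,0,0,0,-0.9],
    [0,0,0,0,0,-0.9],
  ],
)

```text
t: 43.97
tool_pos: [0.5245, 0.3778, 0.2481]
tool_rot: [[-0.444, 0.896, 0.0], [0.896, 0.444, 0.0], [-0.0, 0.001, -1.0]]
wrist_force: [-0.6, 0.7, 0.7]
gripper_width: 0.519
grasp_force: 0.0
```

servo_tool(
  plan=[
    [0,0,0,0,0,-0.9],
    [0,0,0,0,0,-0.9],
    [0,0,0,0,0,-0.9],
    [0,0,0,0,0,-0.9],
    [0,0,0,0,0,-0.9],
    [0,0,0,0,0,-0.9],
    [0,0,0,0,0,-0.9],
    [0,0,0,0,0,-0.9],
  ],
)

```text
t: 44.63
tool_pos: [0.5245, 0.3778, 0.2478]
tool_rot: [[-0.86, 0.51, 0.0], [0.51, 0.86, -0.0], [-0.0, 0.0, -1.0]]
wrist_force: [-0.6, -0.5, -0.1]
gripper_width: 0.523
grasp_force: 0.0
```

servo_tool(
  plan=[
    [0,0,0,0,0,-0.9],
    [0,0,0,0,0,-0.9],
    [0,0,0,0,0,-0.9],
    [0,0,0,0,0,-0.9],
    [0,0,0,0,0,-0.9],
    [0,0,0,0,0,-0.9],
    [0,0,0,0,0,0],
    [0,0,0,0,0,0],
  ],
)

```text
t: 45.3
tool_pos: [0.5247, 0.3777, 0.2476]
tool_rot: [[-0.994, 0.108, -0.0], [0.108, 0.994, 0.0], [0.0, 0.0, -1.0]]
wrist_force: [0.5, -0.4, -0.5]
gripper_width: 0.519
grasp_force: 0.0
```

servo_tool(
  plan=[
    [-0.29,-0.77,0,0,0,0],
    [-0.29,-0.77,0,0,0,0],
    [-0.29,-0.77,0,0,0,0],
    [-0.29,-0.77,0,0,0,0],
    [-0.29,-0.77,0,0,0,0],
    [-0.29,-0.77,0,0,0,0],
    [-0.29,-0.77,0,0,0,0],
    [-0.29,-0.77,0,0,0,0],
  ],
)

```text
t: 45.97
tool_pos: [0.5744, 0.1855, 0.2476]
tool_rot: [[-0.994, 0.109, 0.0], [0.109, 0.994, -0.0], [-0.0, -0.0, -1.0]]
wrist_force: [-0.4, -0.8, -0.5]
gripper_width: 0.518
grasp_force: 0.0
```

servo_tool(
  plan=[
    [-0.29,-0.77,0,0,0,0],
    [-0.29,-0.77,0,0,0,0],
    [-0.29,-0.77,0,0,0,0],
    [-0.29,-0.77,0,0,0,0],
    [-0.29,-0.77,0,0,0,0],
    [-0.29,-0.77,0,0,0,0],
    [0,0,0,0,0,0],
    [0,0,0,0,0,0],
  ],
)

```text
t: 46.63
tool_pos: [0.6117, 0.0415, 0.2471]
tool_rot: [[-0.994, 0.112, -0.0], [0.112, 0.994, -0.0], [0.0, -0.001, -1.0]]
wrist_force: [-0.0, 0.2, -0.0]
gripper_width: 0.519
grasp_force: 0.0
```

Run:
```python
from h import *
w=snap('wrist','w12'); snap('top','top12'); c=cases(w,roi=(90,100,420,240))
p=c[0]; go([p[0],p[1],.037],180+p[4])
g=cv2.cvtColor(w['color'],cv2.COLOR_RGB2GRAY); g[230:]=0
k=cv2.HoughCircles(cv2.medianBlur(g,3),cv2.HOUGH_GRADIENT,1,40,param1=80,param2=18,minRadius=15,maxRadius=26); print(k)
if k is not None:
  for a in k[0]: z=onz(w,a[0],a[1],.064); print(z,C(z))
```

```text
rect c=(0.6237 0.0666) 86x27 yaw -5.7 px [279. 175.] cab [-0.0192  0.0534]
tcp [0.6112 0.0443 0.2475] yaw 173.87 units [-0.34  0.78  7.02] norm 7.07
 turn units tool z -0.09
[[[317.5 161.5  20.4]]]
[0.61150972 0.11049236 0.064     ] [-0.03495699  0.09611462  0.064     ]
```

The tub leaves only about 6 mm beside the last case's front half. I'll grip it 20 mm behind its centre, clear of the tub.

servo_tool(
  plan=[
    [-0.5,0.4,0,0,0,-0.09],
    [-0.5,0.39,0,0,0,0],
    [0,0,0,0,0,0],
    [0,0,1,0,0,0],
    [0,0,1,0,0,0],
    [0,0,1,0,0,0],
    [0,0,1,0,0,0],
    [0,0,0.8,0,0,0],
  ],
)

```text
t: 47.4
tool_pos: [0.6425, 0.0649, 0.1013]
tool_rot: [[-0.995, 0.098, -0.001], [0.098, 0.995, 0.0], [0.001, -0.0, -1.0]]
wrist_force: [0.1, 0.1, -0.3]
gripper_width: 0.512
grasp_force: 0.0
```

servo_tool(
  plan=[
    [0,0,0.4,0,0,0],
    [0,0,0,0,0,0],
    [0,0,0,0,0,0],
  ],
)

```text
t: 47.65
tool_pos: [0.6437, 0.0648, 0.0918]
tool_rot: [[-0.995, 0.098, -0.0], [0.098, 0.995, 0.001], [0.0, 0.001, -1.0]]
wrist_force: [-0.2, -0.2, 0.2]
gripper_width: 0.518
grasp_force: 0.0
```

Run:
```python
from h import *
go([.6436,.0646,.037],174.3); q=r.sense(); print(q['wrist_force'],C(q['tool_pos']))
```

```text
tcp [0.6437 0.0648 0.0918] yaw 174.36 units [ 0.   -0.01  1.83] norm 1.83
 turn units tool z 0.01
[-0.21416084 -0.23240986  0.16146651] [0.00084963 0.05317829 0.09182474]
```

servo_tool(
  plan=[
    [0,0,0.4,0,0,0],
    [0,0,0.4,0,0,0],
    [0,0,0.4,0,0,0],
    [0,0,0.4,0,0,0],
    [0,0,0.2,0,0,0],
    [0,0,0,0,0,0],
    [0,0,0,0,0,0],
  ],
)

```text
t: 48.23
tool_pos: [0.6436, 0.064, 0.0367]
tool_rot: [[-0.995, 0.099, -0.001], [0.099, 0.995, 0.0], [0.001, 0.0, -1.0]]
wrist_force: [0.3, -0.3, 0.1]
gripper_width: 0.519
grasp_force: 0.0
```

servo_tool(
  plan=[
    [0,0,0,0,0,0],
    [0,0,0,0,0,0],
    [0,0,0,0,0,0],
    [0,0,0,0,0,0],
  ],
  grip=0.29,
)

```text
t: 48.57
tool_pos: [0.6441, 0.0641, 0.0377]
tool_rot: [[-0.995, 0.099, 0.001], [0.099, 0.995, 0.0], [-0.001, 0.0, -1.0]]
wrist_force: [-0.2, -0.1, 0.3]
gripper_width: 0.356
grasp_force: 0.3
```

servo_tool(
  plan=[
    [0,0,0,0,0,0],
    [0,0,0,0,0,0],
    [0,0,0,0,0,0],
  ],
  grip=0.33,
)

```text
t: 48.82
tool_pos: [0.6441, 0.0641, 0.0378]
tool_rot: [[-0.995, 0.099, 0.001], [0.099, 0.995, 0.0], [-0.001, 0.0, -1.0]]
wrist_force: [-0.8, 0.9, 4.9]
gripper_width: 0.342
grasp_force: 39.0
```

servo_tool(
  plan=[
    [0,0,-0.3,0,0,0],
    [0,0,-0.8,0,0,0],
    [0,0,-1,0,0,0],
    [0,0,-1,0,0,0],
    [0,0,-1,0,0,0],
    [0,0,-1,0,0,0],
    [0,0,-1,0,0,0],
    [0,0,-0.9,0,0,0],
  ],
)

```text
t: 49.48
tool_pos: [0.6434, 0.0639, 0.2495]
tool_rot: [[-0.995, 0.099, 0.0], [0.099, 0.995, 0.0], [-0.0, 0.0, -1.0]]
wrist_force: [0.4, -0.8, -1.1]
gripper_width: 0.347
grasp_force: 38.8
```

servo_tool(
  plan=[
    [0.51,0.63,0,0,0,0],
    [0.51,0.63,0,0,0,0],
    [0.51,0.63,0,0,0,0],
    [0.51,0.63,0,0,0,0],
    [0.51,0.63,0,0,0,0],
    [0.51,0.63,0,0,0,0],
    [0.51,0.63,0,0,0,0],
    [0.51,0.63,0,0,0,0],
  ],
)

```text
t: 50.15
tool_pos: [0.5359, 0.2271, 0.2475]
tool_rot: [[-0.995, 0.099, -0.0], [0.099, 0.995, -0.0], [0.0, -0.0, -1.0]]
wrist_force: [-0.1, 0.7, -1.9]
gripper_width: 0.348
grasp_force: 38.8
```

servo_tool(
  plan=[
    [0.51,0.63,0,0,0,0],
    [0.51,0.63,0,0,0,0],
    [0.51,0.63,0,0,0,0],
    [0.51,0.63,0,0,0,0],
    [0.51,0.63,0,0,0,0],
    [0.51,0.63,0,0,0,0],
    [0,0,0,0,0,0.86],
    [0,0,0,0,0,0.86],
  ],
)

```text
t: 50.82
tool_pos: [0.4551, 0.3499, 0.2476]
tool_rot: [[-0.972, 0.234, -0.001], [0.234, 0.972, 0.0], [0.001, 0.0, -1.0]]
wrist_force: [-0.4, -0.4, -1.3]
gripper_width: 0.342
grasp_force: 38.8
```

servo_tool(
  plan=[
    [0,0,0,0,0,0.86],
    [0,0,0,0,0,0.86],
    [0,0,0,0,0,0.86],
    [0,0,0,0,0,0.86],
    [0,0,0,0,0,0.86],
    [0,0,0,0,0,0.86],
    [0,0,0,0,0,0.86],
    [0,0,0,0,0,0.86],
  ],
)

```text
t: 51.48
tool_pos: [0.4565, 0.3481, 0.2475]
tool_rot: [[-0.704, 0.711, -0.0], [0.711, 0.704, -0.0], [0.0, -0.0, -1.0]]
wrist_force: [-0.1, 0.8, -1.5]
gripper_width: 0.343
grasp_force: 38.8
```

servo_tool(
  plan=[
    [0,0,0,0,0,0.86],
    [0,0,0,0,0,0.86],
    [0,0,0,0,0,0.86],
    [0,0,0,0,0,0.86],
    [0,0,0,0,0,0.86],
    [0,0,0,0,0,0.86],
    [0,0,0,0,0,0.86],
    [0,0,0,0,0,0.86],
  ],
)

```text
t: 52.15
tool_pos: [0.4564, 0.3481, 0.2475]
tool_rot: [[-0.228, 0.974, -0.0], [0.974, 0.228, -0.0], [-0.0, -0.001, -1.0]]
wrist_force: [-0.4, -0.7, -1.4]
gripper_width: 0.346
grasp_force: 38.8
```

servo_tool(
  plan=[
    [0,0,0,0,0,0.86],
    [0,0,0,0,0,0],
    [0,0,0,0,0,0],
  ],
)

```text
t: 52.4
tool_pos: [0.4565, 0.3483, 0.2474]
tool_rot: [[-0.166, 0.986, -0.0], [0.986, 0.166, -0.0], [-0.0, -0.0, -1.0]]
wrist_force: [0.2, 0.4, -0.8]
gripper_width: 0.342
grasp_force: 38.8
```

Run:
```python
from h import *
w=snap('wrist','w13'); go([.4568,.3483,.0115],99.4); print(r.sense()['joint_positions'])
cv2.imwrite('pics/v13.png',cv2.cvtColor(w['color'],cv2.COLOR_RGB2BGR))
```

```text
tcp [0.4566 0.3483 0.2474] yaw 99.58 units [-0.    0.01  7.86] norm 7.86
 turn units tool z 0.04
[-21.74407247  25.53599855 -30.39667825  95.93796598  14.24831733
  62.42158178 -46.76772915]
```

View pics/v13.png

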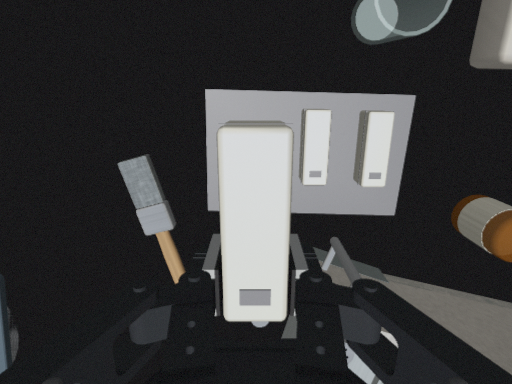

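The two placed cases are on the mat at (316,148) and (376,149). The third is held straight, and its slot is free.

servo_tool(
  plan=[
    [0,0,0.7,0,0,0],
    [0,0,1,0,0,0],
    [0,0,1,0,0,0],
    [0,0,1,0,0,0],
    [0,0,1,0,0,0],
    [0,0,1,0,0,0],
    [0,0,0.8,0,0,0],
    [0,0,0.5,0,0,0],
  ],
)

```text
t: 53.12
tool_pos: [0.4558, 0.3475, 0.0346]
tool_rot: [[-0.166, 0.986, -0.003], [0.986, 0.166, -0.002], [-0.001, -0.003, -1.0]]
wrist_force: [-0.0, 0.3, -0.4]
gripper_width: 0.343
grasp_force: 38.9
```

servo_tool(
  plan=[
    [0,0,0.4,0,0,0],
    [0,0,0.2,0,0,0],
    [0,0,0.1,0,0,0],
    [0,0,0.08,0,0,0],
    [0,0,0.06,0,0,0],
    [0,0,0,0,0,0],
    [0,0,0,0,0,0],
  ],
)

```text
t: 53.7
tool_pos: [0.4571, 0.3486, 0.0127]
tool_rot: [[-0.164, 0.987, 0.001], [0.987, 0.164, 0.001], [0.0, 0.001, -1.0]]
wrist_force: [-0.1, 1.3, -0.7]
gripper_width: 0.345
grasp_force: 38.9
```

servo_tool(
  plan=[
    [0,0,0.04,0,0,0],
    [0,0,0,0,0,0],
    [0,0,0,0,0,0],
  ],
)

```text
t: 53.95
tool_pos: [0.4569, 0.3484, 0.011]
tool_rot: [[-0.164, 0.987, 0.0], [0.987, 0.164, 0.0], [0.0, 0.0, -1.0]]
wrist_force: [-0.2, -0.3, -2.0]
gripper_width: 0.344
grasp_force: 38.9
```

servo_tool(
  plan=[
    [0,0,0,0,0,0],
    [0,0,0,0,0,0],
    [0,0,0,0,0,0],
    [0,0,-0.3,0,0,0],
    [0,0,-0.8,0,0,0],
    [0,0,-1,0,0,0],
    [0,0,-1,0,0,0],
    [0,0,-1,0,0,0],
  ],
  grip=-0.04,
)

```text
t: 54.62
tool_pos: [0.4565, 0.3483, 0.1358]
tool_rot: [[-0.164, 0.986, -0.0], [0.986, 0.164, 0.0], [0.0, -0.0, -1.0]]
wrist_force: [0.1, 0.8, -0.0]
gripper_width: 0.523
grasp_force: 0.0
```

servo_tool(
  plan=[
    [0,0,-1,0,0,0],
    [0,0,-1,0,0,0],
    [0,0,-1,0,0,0],
    [0,0,-0.8,0,0,0],
    [0,0,0,0,0,0],
    [0,0,0,0,0,0],
  ],
  grip=-1,
)

```text
t: 55.12
tool_pos: [0.4571, 0.3489, 0.2498]
tool_rot: [[-0.164, 0.987, 0.003], [0.987, 0.164, 0.002], [0.002, 0.003, -1.0]]
wrist_force: [0.4, 0.2, -0.4]
gripper_width: 1.001
grasp_force: 0.0
```

Run:
```python
from h import *
w=snap('wrist','w14'); cases(w,z=.039,thr=205,roi=(190,80,420,290))
```

```text
rect c=(0.4995 0.2064) 73x22 yaw -10.3 px [266. 271.] cab [-0.1544  0.1826]
rect c=(0.5968 0.3887) 88x30 yaw -80.6 px [375. 149.] cab [-0.0721  0.3722]
rect c=(0.4689 0.3798) 144x108 yaw 8.6 px [274. 139.] cab [-0.1988  0.353 ]
```

servo_tool(
  plan=[
    [0,0,0,0,0,-0.91],
    [0,0,0,0,0,-0.91],
    [0,0,0,0,0,-0.91],
    [0,0,0,0,0,-0.91],
    [0,0,0,0,0,-0.91],
    [0,0,0,0,0,-0.91],
    [0,0,0,0,0,-0.91],
    [0,0,0,0,0,-0.91],
  ],
)

```text
t: 55.83
tool_pos: [0.4562, 0.3478, 0.2465]
tool_rot: [[-0.682, 0.731, -0.002], [0.731, 0.682, -0.001], [0.0, -0.003, -1.0]]
wrist_force: [-0.3, 0.3, 0.5]
gripper_width: 1.0
grasp_force: 0.0
```

servo_tool(
  plan=[
    [0,0,0,0,0,-0.91],
    [0,0,0,0,0,-0.91],
    [0,0,0,0,0,-0.91],
    [0,0,0,0,0,-0.91],
    [0,0,0,0,0,-0.91],
    [0,0,0,0,0,-0.91],
    [0,0,0,0,0,-0.91],
    [0,0,0,0,0,-0.91],
  ],
)

```text
t: 56.5
tool_pos: [0.4563, 0.3478, 0.2465]
tool_rot: [[-0.972, 0.235, -0.002], [0.235, 0.972, -0.001], [0.002, -0.002, -1.0]]
wrist_force: [-0.1, -0.0, 1.0]
gripper_width: 1.004
grasp_force: 0.0
```

servo_tool(
  plan=[
    [0,0,0,0,0,-0.91],
    [0,0,0,0,0,-0.91],
    [-0.18,-0.82,0,0,0,0],
    [-0.18,-0.82,0,0,0,0],
    [-0.18,-0.82,0,0,0,0],
    [-0.18,-0.82,0,0,0,0],
    [-0.18,-0.82,0,0,0,0],
    [-0.18,-0.82,0,0,0,0],
  ],
)

```text
t: 57.17
tool_pos: [0.4742, 0.1967, 0.2466]
tool_rot: [[-0.995, 0.095, -0.002], [0.095, 0.995, -0.001], [0.002, -0.001, -1.0]]
wrist_force: [0.5, 0.3, 1.2]
gripper_width: 1.004
grasp_force: 0.0
```

servo_tool(
  plan=[
    [-0.18,-0.82,0,0,0,0],
    [-0.18,-0.82,0,0,0,0],
    [-0.18,-0.82,0,0,0,0],
    [-0.18,-0.82,0,0,0,0],
    [-0.18,-0.82,0,0,0,0],
    [-0.18,-0.82,0,0,0,0],
    [0,0,0,0,0,0],
    [0,0,0,0,0,0],
  ],
)

```text
t: 57.83
tool_pos: [0.4925, 0.0467, 0.2467]
tool_rot: [[-0.995, 0.099, -0.002], [0.099, 0.995, -0.0], [0.002, -0.0, -1.0]]
wrist_force: [-0.3, 1.5, -0.6]
gripper_width: 1.003
grasp_force: 0.0
```

Run:
```python
from h import *
go([.5035,.0223,.105],175.2); print(r.sense()['gripper_width'])
```

```text
tcp [0.4925 0.0467 0.2467] yaw 174.33 units [-0.46 -0.77  4.72] norm 4.81
 turn units tool z -0.19
1.0030588073342392
```

servo_tool(
  plan=[
    [-0.46,-0.77,0,0,0,-0.19],
    [0,0,0,0,0,0],
    [0,0,0.7,0,0,0],
    [0,0,1,0,0,0],
    [0,0,1,0,0,0],
    [0,0,1,0,0,0],
    [0,0,0.6,0,0,0],
    [0,0,0.4,0,0,0],
  ],
)

```text
t: 58.5
tool_pos: [0.503, 0.0251, 0.1044]
tool_rot: [[-0.997, 0.079, -0.004], [0.079, 0.997, 0.001], [0.004, 0.0, -1.0]]
wrist_force: [-0.4, 0.4, 0.8]
gripper_width: 1.001
grasp_force: 0.0
```

servo_tool(
  plan=[
    [0,0,0,0,0,0],
    [0,0,0,0,0,0],
    [0,0,0,0,0,0],
    [0,0,0,0,0,0],
    [0,0,0,0,0,0],
    [0,0,0,0,0,0],
    [0,0,0,0,0,0],
    [0,0,0,0,0,0],
  ],
  grip=0.9,
)

```text
t: 59.17
tool_pos: [0.505, 0.0223, 0.1077]
tool_rot: [[-0.997, 0.082, 0.001], [0.082, 0.997, -0.003], [-0.001, -0.003, -1.0]]
wrist_force: [-0.7, -6.3, 9.2]
gripper_width: 0.104
grasp_force: 58.6
```

Pushing the tray home, about 150 mm (5 units) along tool -x.

servo_tool(
  plan=[
    [-0.2,0,0,0,0,0],
    [-0.4,0,0,0,0,0],
    [-0.4,0,0,0,0,0],
    [-0.4,0,0,0,0,0],
    [-0.4,0,0,0,0,0],
    [-0.4,0,0,0,0,0],
    [-0.4,0,0,0,0,0],
    [-0.4,0,0,0,0,0],
  ],
)

```text
t: 59.83
tool_pos: [0.5948, 0.0151, 0.1078]
tool_rot: [[-0.997, 0.082, 0.0], [0.082, 0.997, -0.002], [-0.001, -0.002, -1.0]]
wrist_force: [-2.3, -5.0, 7.3]
gripper_width: 0.104
grasp_force: 58.7
```

servo_tool(
  plan=[
    [-0.4,0,0,0,0,0],
    [-0.4,0,0,0,0,0],
    [-0.4,0,0,0,0,0],
    [-0.4,0,0,0,0,0],
    [-0.2,0,0,0,0,0],
    [-0.15,0,0,0,0,0],
    [0,0,0,0,0,0],
    [0,0,0,0,0,0],
  ],
)

```text
t: 60.5
tool_pos: [0.6538, 0.0103, 0.1079]
tool_rot: [[-0.997, 0.083, 0.002], [0.083, 0.997, -0.002], [-0.002, -0.002, -1.0]]
wrist_force: [0.7, -4.6, 4.9]
gripper_width: 0.105
grasp_force: 58.8
```

servo_tool(
  plan=[
    [-0.12,0,0,0,0,0],
    [0,0,0,0,0,0],
    [0,0,0,0,0,0],
  ],
)

```text
t: 60.75
tool_pos: [0.6544, 0.0103, 0.1078]
tool_rot: [[-0.997, 0.082, -0.003], [0.082, 0.997, -0.003], [0.003, -0.003, -1.0]]
wrist_force: [-10.9, -4.4, 13.8]
gripper_width: 0.099
grasp_force: 60.0
```

servo_tool(
  plan=[
    [0,0,0,0,0,0],
    [0,0,0,0,0,0],
    [0,0,0,0,0,0],
    [0,0,-0.4,0,0,0],
    [0,0,-0.9,0,0,0],
    [0,0,-1,0,0,0],
    [0,0,-1,0,0,0],
    [0,0,-1,0,0,0],
  ],
  grip=-1,
)

```text
t: 61.42
tool_pos: [0.6561, 0.0122, 0.2381]
tool_rot: [[-0.997, 0.08, 0.0], [0.08, 0.997, 0.001], [-0.0, 0.001, -1.0]]
wrist_force: [1.6, -0.1, -0.9]
gripper_width: 0.997
grasp_force: 0.0
```

servo_tool(
  plan=[
    [0,0,-0.6,0,0,0],
    [0.5,-0.8,0,0,0,0],
    [0.5,-0.8,0,0,0,0],
    [0.5,-0.8,0,0,0,0],
    [0.5,-0.8,0,0,0,0],
    [0.4,-0.8,0,0,0,0],
    [0.4,-0.8,0,0,0,0],
    [0,-0.8,0,0,0,0],
  ],
)

```text
t: 62.08
tool_pos: [0.557, -0.1496, 0.255]
tool_rot: [[-0.997, 0.08, -0.0], [0.08, 0.997, -0.001], [0.0, -0.001, -1.0]]
wrist_force: [1.4, 0.2, 0.8]
gripper_width: 0.999
grasp_force: 0.0
```

servo_tool(
  plan=[
    [0,-0.9,0,0,0,0],
    [0,-0.9,0,0,0,0],
    [0,-0.9,0,0,0,0],
    [0,-0.9,0,0,0,0],
    [0,-0.9,0,0,0,0],
    [0,-0.9,0,0,0,0],
    [0,0,0,0,0,0],
    [0,0,0,0,0,0],
  ],
)

```text
t: 62.75
tool_pos: [0.5454, -0.312, 0.2541]
tool_rot: [[-0.996, 0.084, 0.0], [0.084, 0.996, 0.0], [-0.0, 0.0, -1.0]]
wrist_force: [-0.1, 0.6, -0.7]
gripper_width: 1.003
grasp_force: 0.0
```

Run:
```python
from h import *
t=snap('top','top15');s=snap('scene','scene15')
print(r.sense()['tool_pos'])
im=np.hstack([cv2.resize(s['color'][100:290,70:330],(400,292)),cv2.resize(t['color'][75:260,100:353],(400,292))])
cv2.imwrite('pics/v15.png',cv2.cvtColor(im,cv2.COLOR_RGB2BGR))
cases(t,z=.039,thr=225,roi=(135,155,190,235))
```

```text
[ 0.54618642 -0.30925877  0.25445003]
```

View pics/v15.png

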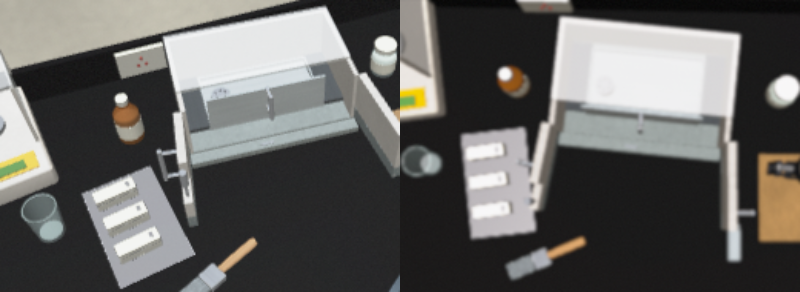

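The three cases lie side by side on the mat, at about (485,150), (487,180) and (490,210) in the right half. The tub is in the tray, which is home, both doors are wide open, and the brush and beaker haven't moved. I'll hand in.

```bash
python3 -c "
from station import r
print(r.finish_job())"
```

```text
the job is handed in; nothing more can be done
None
```

The job is handed in at about 63 s on the robot's clock: all three cases lie side by side on the mat (gripped at no more than about 39 N), the tub is in the closed tray, both doors are wide open (about 95°), and nothing else on the bench was touched.

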